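# Unstack the gel trays into their casting frames

## Robot

A 6-joint arm with a two-finger parallel gripper is mounted at the origin on a cart in front of the work surface, level with it; the furniture and walls round the work are solid. World frame = base frame: x ahead of the robot, y to its left, z up, the work surface at z = 0. Lengths are in mm, angles in rad, forces in N, time in s.
With the tool pointing down it reaches from about 350 to 875 mm from the base axis. Payload 4.2 kg.
Tool frame: the origin (TCP) lies midway between the tips of the shut fingers; the grasp point (between the pads) lies 19 mm behind it (arm.grip_point_offset is the distance from the TCP to the grasp point, in mm); z points along the fingers, x is the direction in which the jaws open and shut, and the axes are right-handed (so a half turn about z gives the same grasp; the last joint's range is limited). The gripper opens to 85 mm and grips with 20 to 120 N. Pads are 22 mm wide; open, the fingers measure 114 mm over their backs; the gripper's body (76 mm by 85 mm) begins 54 mm behind the grasp point. The pads swing forward as they close: fully open they stand 13 mm farther back than shut.
Start: joints at [1.374, 0.385, 0.008, 0, -1.194, -0.259], TCP at [275.079, 561.187, 231.312] pointing down, gripper open.
Joint ranges: [-3.14, 3.14], [-1.21, 2.06], [-1.07, 1.41], [-3.16, 2.05], [-2.99, -0.16], [-3.1, 3.1]. Speed limits (rad/s): [2.79, 2.79, 3.14, 3.14, 3.14, 3.14].

## Interface

Orientations are given as a unit quaternion [x, y, z, w].
In Python, from bench import arm gives the robot as it stands.
- The arm moves only by the tool move_arm, never from a script. Its argument "targets" is a list of rows, each a list of 7 numbers: the shift along the tool's x, y, z in cm, then the turn, a rotation vector about the tool's x, y, z in degrees, then the closure in counts, from 0 (fully open) to 255 (shut). In form: [[x, y, z, wx, wy, wz, grip], ...]. A call has 1 to 20 rows; each row is the pose to reach, as a shift and turn from the pose commanded when the call began, along the tool's axes at that moment; what a row does not reach only later rows make up. A row lasts 1/8 s, in which the tool goes at most 62.5 mm and 10.7 degrees, less where a joint would pass 70% of its speed; a pose out of reach is approached as far as the arm can. A call with a gripper value outside its range is refused whole. The fingers move at their own pace and stop on an object; the grip force is fixed at half the most. Time passes only in rows, so rows that repeat a pose let the fingers close. It gives the time, the measured TCP pose, the force and the opening at its end, in the units of the state.
- arm.read_state(): the state, without advancing time (a new reading comes with each control period).
- arm.get_image(name): name is "scene" or "top" or "wrist"; returns (picture, depth): 480x640x3 uint8, blue, green, red; 480x640 float32, mm along the optical axis (not along the pixel's ray), 0 where there is no reading.
- arm.camera_params(name): a dict with "mtx" (3x3 intrinsics, pixels), "world_to_cam" (4x4, takes a point from world to camera coordinates); the wrist camera has in their place "mount" (4x4, takes a point from camera to tool coordinates, whose origin is the TCP and whose axes are the tool frame's). Camera axes: x right, y down, z forward; pixel columns grow to the right and rows downward; lengths in mm; the calibration is good to about 2 mm. A picture is of the moment at which its call begins: read the wrist's pose just before it. camera_params takes no time and is no camera call.
- arm.job_done(): hands the job in, once; it reports no verdict.
Trained networks look in the newest picture that a camera, given by its name, has taken for a name from the list of things; names that differ only in an ending like _2 or _b are one class to them, and where a whole thing is asked for, a point or a joint stands for the part that bears it (a point fixed in the world has none). Each returns a list of dicts, best first, with "score" (0 to 1); they miss things now and then, are a little off and sometimes report something else, mostly with a low value. They report only what shows in the picture. A call takes as long as a camera call. They do not tell look-alikes from the thing itself.
- arm.search_frame(thing, camera): "bbox" ([left, top, right, bottom] in pixels, round what is visible of it).
- arm.tip_of(thing, camera): "uv" ([column, row] in pixels: a listed point, or the origin of a listed thing).
The state is a dict: "clock": time; "joints": joint angles; "joint_vel": joint speeds; "joint_efforts": joint torques, N m; "position": TCP position; "ee_rot": TCP orientation; "contact_force": force on the tool from outside, world axes, zero at the start; "wrist_torque": the same for the moment, N m; "gripper_width": finger opening in mm.
Only numpy, scipy, OpenCV 4.12 (cv2) and the standard library are available. Lean on these libraries where they do the work, as an engineer would, in place of code of your own. Each camera call takes 0.05 s, during which the arm holds its last target.

## Task

Get the gel bench ready for casting: take the stack of washed gel trays apart from the top down, without upsetting or shifting what is underneath, and put each tray straight into the casting frame of its own colour and length (the two small trays are the same size but red is kept for stained gels and blue for clean ones). Set every tray down level, not dropped, right way up between the end gates, fully down flat on the bed, and let go. Leave the timer and the black comb where they lie.

Things in the scene. Friction and masses are not known exactly. Their poses are not given: they have to be found in the camera images.
- tray_long: U-shaped gel tray, ends open: 5 mm clear floor, two green side walls 5 mm thick; 136 mm long (x axis), 56 wide over the walls (y), 25 high, about 110 g. Origin: centre of underside, z up. Grip it from above across both walls at mid-length. Bottom of the stack, on the bench.
- tray_medium: U-shaped gel tray, ends open: 5 mm clear floor, two orange side walls 5 mm thick; 74 mm long (x axis), 56 wide over the walls (y), 25 high, about 70 g. Origin: centre of underside, z up. Grip it from above across both walls at mid-length. Top of the stack, lying across the two small trays, its underside 50 mm above the bench.
- tray_red: U-shaped gel tray, ends open: 5 mm clear floor, two red side walls 5 mm thick; 56 mm long (x axis), 56 wide over the walls (y), 25 high, about 55 g. Origin: centre of underside, z up. Grip it from above across both walls at mid-length. Middle layer: red and blue stand end to end on the long tray's walls, about 4 mm apart, in either order, undersides 25 mm above the bench.
- tray_blue: U-shaped gel tray, ends open: 5 mm clear floor, two blue side walls 5 mm thick; 56 mm long (x axis), 56 wide over the walls (y), 25 high, about 55 g. Origin: centre of underside, z up. Grip it from above across both walls at mid-length. Middle layer, end to end with the red tray, same shape.
- frame_long: Fixed casting frame for the long green tray: grey base, green end gates and side guide pins; 164 mm long (x axis), 84 wide, 28 high. Origin: centre of underside. The tray lies along x, centred, either way round, on the bed 8 mm up, with 4 mm play all round; above 18 mm the gates flare out 6 mm, the pins taper 4 mm; slippery plastic. Long sides open for fingers within 22 mm of mid-length.
- frame_medium: Fixed casting frame for the medium orange tray: grey base, orange end gates and side guide pins; 102 mm long (x axis), 84 wide, 28 high. Origin: centre of underside. The tray lies along x, centred, either way round, on the bed 8 mm up, with 4 mm play all round; above 18 mm the gates flare out 6 mm, the pins taper 4 mm; slippery plastic. Long sides open for fingers within 22 mm of mid-length.
- frame_red: Fixed casting frame for the small red tray: grey base, red end gates and side guide pins; 84 mm long (x axis), 84 wide, 28 high. Origin: centre of underside. The tray lies along x, centred, either way round, on the bed 8 mm up, with 4 mm play all round; above 18 mm the gates flare out 6 mm, the pins taper 4 mm; slippery plastic. Long sides open for fingers within 22 mm of mid-length.
- frame_blue: Fixed casting frame for the small blue tray: grey base, blue end gates and side guide pins; 84 mm long (x axis), 84 wide, 28 high. Origin: centre of underside. The tray lies along x, centred, either way round, on the bed 8 mm up, with 4 mm play all round; above 18 mm the gates flare out 6 mm, the pins taper 4 mm; slippery plastic. Long sides open for fingers within 22 mm of mid-length.
- timer: Bystander: white lab timer with red buttons, 66 x 66 x 18 mm, loose on the bench; origin at the centre of its underside.
- black_comb: Bystander: black gel comb, 12 x 160 x 30 mm, loose on the bench, long along its y axis; origin at the centre of its underside.
Not all that is in view belongs to the job. Leave any yellow look-alike of the tray_blue alone.

How it is judged (in metres and radians):
On the way, in this order (a step that is already met when the one before it is completed fails the run):
1. the medium orange tray, first off the stack, lies in the orange frame, released (horizontal distance between tray_medium and frame_medium below 0.008 m and z of tray_medium in the frame of frame_medium between 0.005 and 0.011 m and angle between the x axis of tray_medium and the x axis of frame_medium, either way round below 0.17 rad and angle between tray_medium's own z axis and vertical below 0.06 rad and contact force between the fingers and tray_medium below 0.2 N), for 0.2 s.
2. both small trays lie in their frames, released (horizontal distance between tray_red and frame_red below 0.008 m and z of tray_red in the frame of frame_red between 0.005 and 0.011 m and angle between the x axis of tray_red and the x axis of frame_red, either way round below 0.17 rad and angle between each of tray_red, tray_blue's own z axis and vertical below 0.06 rad and contact force between the fingers and tray_red below 0.2 N and horizontal distance between tray_blue and frame_blue below 0.008 m and z of tray_blue in the frame of frame_blue between 0.005 and 0.011 m and angle between the x axis of tray_blue and the x axis of frame_blue, either way round below 0.17 rad and contact force between the fingers and tray_blue below 0.2 N), for 0.2 s.
3. the long green tray lies in the green frame, released (horizontal distance between tray_long and frame_long below 0.008 m and z of tray_long in the frame of frame_long between 0.005 and 0.011 m and angle between the x axis of tray_long and the x axis of frame_long, either way round below 0.17 rad and angle between tray_long's own z axis and vertical below 0.06 rad and contact force between the fingers and tray_long below 0.2 N), for 0.2 s.
At the end, for the whole second after the job is handed in: Each of the four trays lies in the frame of its own colour: centred within 8 mm, lengthwise along it within 0.17 rad, its underside within 3 mm of the bed, level within 0.06 rad, released and at rest (all of step 1 and all of step 2 and all of step 3 and linear speed of each of tray_long, tray_medium, tray_red, tray_blue below 0.02 m/s); the robot touches nothing.
It fails at once if a tray is tipped more than 35 degrees (angle between any of tray_long, tray_medium, tray_red, tray_blue's own z axis and vertical above 0.6 rad).
It fails at once if a tray is dropped: it falls, unheld, from more than about 3 cm ((contact force between the fingers and tray_long below 0.1 N and linear speed of tray_long above 0.8 m/s) or (contact force between the fingers and tray_medium below 0.1 N and linear speed of tray_medium above 0.8 m/s) or (contact force between the fingers and tray_red below 0.1 N and linear speed of tray_red above 0.8 m/s) or (contact force between the fingers and tray_blue below 0.1 N and linear speed of tray_blue above 0.8 m/s)).
It fails at once if the long green tray is moved more than 3 cm before both small trays are in their frames (distance of tray_long from where it was at the start of the episode above 0.03 m and (horizontal distance between tray_red and frame_red above 0.03 m or horizontal distance between tray_blue and frame_blue above 0.03 m)).
It fails at once if the timer or the black comb is pushed more than 2 cm (distance of any of timer, black_comb from where it was at the start of the episode above 0.02 m).
It also fails if it takes over 115 s, if anything falls off the work surface, if the arm or the gripper's body presses on something with over 40 N, if the wrist force passes 120 N, or if a joint passes its speed limit or range.

## Working session

There is one attempt and no reset: what is moved stays moved. The work goes in short steps, Python scripts to look and compute and a tool call to move; the robot and the scene stay as the last step left them, time stands still between calls to the robot, and variables do not carry over. Pictures are saved under pics/ and viewed, and the job is handed in when it is done.

Besides the shell and the picture viewer there is one more tool, called after ">>>" as a command line: name --pt "numbers of a row" for each row, then --argument value for the rest. move_arm: Moves the arm, as the interface text tells. Its arguments: {"type":"object","properties":{"targets":{"type":"array","items":{"type":"array","items":{"type":"number"}}}},"required":["targets"]}

```bash
mkdir -p pics; ls; cat > h.py <<'E'
import numpy as np,cv2
from bench import arm
from scipy.spatial.transform import Rotation as R
def cam2world(name,st=None):
    p=arm.camera_params(name)
    if 'mount' in p:
        st=st or arm.read_state()
        T=np.eye(4);T[:3,:3]=R.from_quat(st['ee_rot']).as_matrix();T[:3,3]=st['position']
        return p['mtx'],T@np.array(p['mount'])
    return np.array(p['mtx']),np.linalg.inv(np.array(p['world_to_cam']))
def shot(name,fn):
    st=arm.read_state(); K,T=cam2world(name,st)
    im,d=arm.get_image(name); cv2.imwrite('pics/%s.png'%fn,im); np.savez('pics/%s.npz'%fn,im=im,d=d,K=K,T=T)
    return im,d,np.array(K),T
def cloud(d,K,T):
    v,u=np.mgrid[:d.shape[0],:d.shape[1]]
    P=np.stack([(u-K[0,2])/K[0,0]*d,(v-K[1,2])/K[1,1]*d,d],-1)
    return P@T[:3,:3].T+T[:3,3]
E
python3 - <<'E'
from h import *
for n in ['scene','top','wrist']:
    im,d,K,T=shot(n,n+'0'); print(n,K.tolist(),T.round(2).tolist())
s=arm.read_state();print(s)
E
```

```text
pics
scene [[515.6948615606497, 0.0, 314.09103586522644], [0.0, 515.6948615606497, 241.74173787764263], [0.0, 0.0, 1.0]] [[0.6, -0.57, 0.56, -167.88], [-0.8, -0.42, 0.43, -598.13], [-0.01, -0.71, -0.71, 1004.67], [0.0, 0.0, 0.0, 1.0]]
top [[440.8697434670099, 0.0, 312.42649499126486], [0.0, 440.8697434670099, 247.9636183521778], [0.0, 0.0, 1.0]] [[0.0, -1.0, 0.06, 517.64], [-1.0, -0.0, -0.02, 14.01], [0.02, -0.06, -1.0, 1078.8], [0.0, 0.0, 0.0, 1.0]]
wrist [[360.33274119357463, 0.0, 314.0445848169728], [0.0, 360.33274119357463, 244.98581548716717], [0.0, 0.0, 1.0]] [[-0.44, -0.87, -0.24, 334.61], [-0.9, 0.42, 0.12, 531.04], [0.0, 0.27, -0.96, 373.72], [0.0, 0.0, 0.0, 1.0]]
{'clock': 0.15, 'joints': array([ 1.37361746e+00,  3.85384124e-01,  6.95420008e-03, -3.09123985e-04,
       -1.19403294e+00, -2.58576773e-01]), 'joint_vel': array([-0.00185893, -0.00268024,  0.00345952,  0.00227383, -0.00136701,
       -0.00098073]), 'joint_efforts': array([ 2.85724236e-04, -3.92678261e+01,  1.88580984e+01,  4.18860599e+00,
       -3.45052613e-03, -4.68319037e-07]), 'position': array([274.90549015, 560.80768026, 230.48237979]), 'ee_rot': array([-5.29035121e-01,  8.48599508e-01, -5.08589980e-04, -6.75508928e-04]), 'contact_force': array([-0.36533392,  0.37004978, -0.00615259]), 'wrist_torque': array([-0.01313457, -0.04483386,  0.03393583]), 'gripper_width': 85.5078084052368}
```

View pics/top0.png

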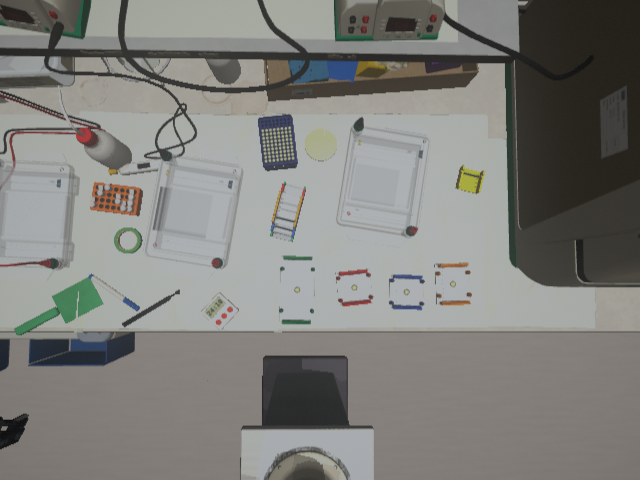

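View pics/scene0.png

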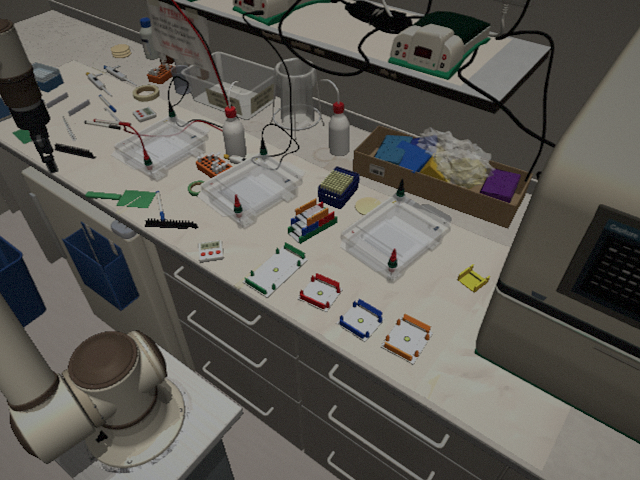

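View pics/wrist0.png

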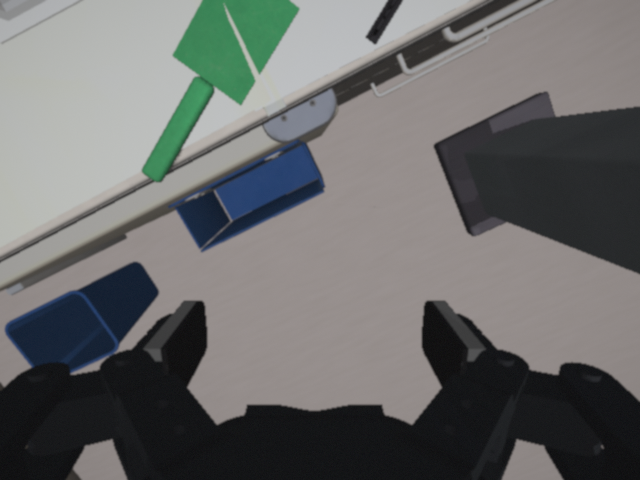

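The top view shows the stack at about (288,212) and the frames in a row: green (296,290), red (354,287), blue (407,292) and orange (452,284). A yellow look-alike lies at (470,180), the timer at (220,310) and the black comb at (150,307). I'll measure these next.

```bash
python3 - <<'E'
from h import *
z=np.load('pics/top0.npz');im=z['im']
cv2.imwrite('pics/crop1.png',cv2.resize(im[170:335,190:490],None,fx=2.6,fy=2.6,interpolation=cv2.INTER_CUBIC))
P=cloud(z['d'],z['K'],z['T'])
hsv=cv2.cvtColor(im,cv2.COLOR_BGR2HSV).astype(int)
H,S,V=hsv[...,0],hsv[...,1],hsv[...,2]
m={'green':(H>55)&(H<85),'red':(H<6)|(H>172),'blue':(H>108)&(H<128),'orange':(H>8)&(H<20)}
for n,q in m.items():
    q=q&(S>120); q[:,:260]=0;q[:240]=0;q[335:]=0;q[:,490:]=0
    pp=P[q]; pp=pp[np.isfinite(pp).all(1)]
    print(n,len(pp),pp.mean(0).round(1),pp.min(0).round(1),pp.max(0).round(1))
for n in ['frame_long','frame_medium','frame_red','frame_blue','tray_medium','tray_red','tray_blue','tray_long','timer','black_comb']:
    r=arm.tip_of(n,'top')
    for e in r[:2]:
        u,v=e['uv']; u_,v_=int(round(u)),int(round(v)); print(n,round(e['score'],2),np.round(e['uv'],1),P[v_,u_].round(0))
E
```

```text
green 10 [401.4  34.9  26.5] [401.2  -3.4  24.5] [401.6  48.6  28.4]
red 148 [ 482.9 -111.2   25.5] [ 443.9 -148.3   18.4] [527.3 -72.1  33.3]
blue 61 [ 473.6 -231.    44. ] [ 434.8 -269.3   20.2] [ 517.6   14.  1078.8]
orange 170 [ 493.7 -350.2   30.6] [ 446.5 -391.5   13.5] [ 545.    14.  1078.8]
frame_long 0.64 [295.3 288. ] [483.  30.   9.]
frame_medium 0.75 [450.4 285.2] [ 492. -347.    9.]
frame_red 0.44 [219.  310.2] [431. 211.  14.]
frame_blue 0.91 [405.4 291.1] [ 477. -237.   10.]
tray_medium 0.87 [287.9 214.8] [654.  47.  56.]
tray_medium 0.58 [217.  308.7] [433. 216.  16.]
tray_red 0.69 [290.1 198.5] [695.  43.  55.]
tray_blue 0.73 [468.  176.8] [ 758. -396.    9.]
tray_blue 0.66 [286.1 224.6] [631.  52.  53.]
timer 0.95 [216.9 308.6] [433. 216.  16.]
black_comb 0.72 [154.2 309.8] [429. 370.   1.]
```

View pics/crop1.png

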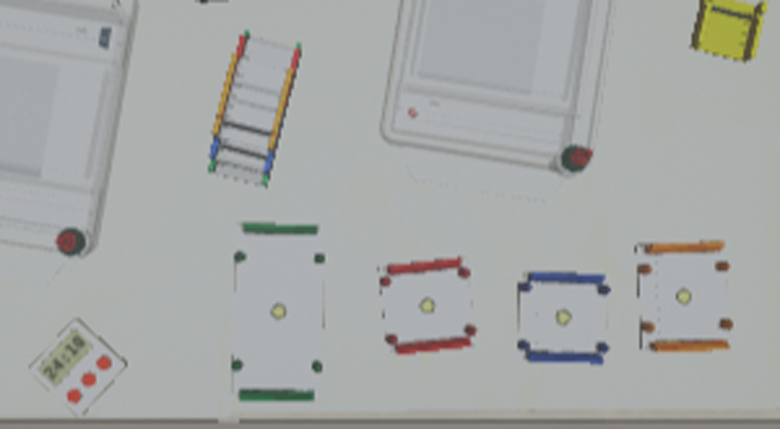

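The cropped top view shows red on the far end of the stack and blue on the near end, with orange across both. The stack axis is tilted about −14°. For each target tray there is something it could be confused with:

- **Blue tray:** the blue rails at crop (213,150) are the one I want. The yellow look-alike at full-picture (470,180) was reported as "tray_blue", and the purple-blue rack at (278,140) could also mislead.
- **Red tray:** the red rail ends at crop (245,40) are the target. The timer buttons at (220,310) are not.
- **Orange tray:** the stack top at (288,214) is the target, not the orange rack at (115,200).

I'll move the wrist camera over the stack to check.

```bash
cat >> h.py <<'E'
def plan(xyz,yaw,tilt=None):
    """shift in cm/deg in tool axes from the current pose to TCP xyz with tool x at yaw(deg), pointing down (uses measured pose)"""
    s=arm.read_state();Rm=R.from_quat(s['ee_rot']);p=np.array(s['position'])
    c,n=np.cos(np.radians(yaw)),np.sin(np.radians(yaw))
    Rt=R.from_matrix(np.array([[c,n,0],[n,-c,0],[0,0,-1.]]))
    sh=Rm.inv().apply(np.array(xyz)-p)/10; rv=(Rm.inv()*Rt).as_rotvec(degrees=True)
    cy=np.degrees(np.arctan2(*Rm.as_matrix()[[1,0],0]))
    print('now',p.round(1),'yaw',round(cy,2),'-> shift',sh.round(2),'rot',rv.round(2))
E
python3 - <<'E'
from h import *
z=np.load('pics/top0.npz');P=cloud(z['d'],z['K'],z['T'])
q=P[(z['d']>0)]
for a in range(400,1200,50):
    s=q[(q[:,0]>a)&(q[:,0]<a+50)&(abs(q[:,1]-50)<150)]
    if len(s):print(a,s[:,2].max().round(),s[:,2].min().round())
s=q[(q[:,0]>350)&(q[:,0]<800)&(abs(q[:,1])<500)]; print(s[:,2].max(), s[s[:,2].argmax()])
plan([625,50,260],-104)
E
```

```text
400 33.0 -4.0
450 27.0 -3.0
500 112.0 -5.0
550 80.0 -4.0
600 80.0 -5.0
650 85.0 -5.0
700 81.0 -5.0
750 409.0 -5.0
800 439.0 -5.0
850 523.0 -6.0
900 480.0 -8.0
950 121.0 -6.0
1000 108.0 -7.0
1050 7.0 -5.0
477.12486399565796 [798.70321908 363.00275137 477.124864  ]
now [275.1 561.2 231.3] yaw -116.11 -> shift [ 30.5  -53.92  -2.87] rot [  0.     0.   -12.11]
```

>>> move_arm --pt "15 -27 -3 0 0 -6 60" --pt "15 -27 -3 0 0 -6 60" --pt "15 -27 -3 0 0 -6 60" --pt "30.5 -54 -3 0 0 -12 60" --pt "30.5 -54 -3 0 0 -12 60" --pt "30.5 -54 -3 0 0 -12 60" --pt "30.5 -54 -3 0 0 -12 60" --pt "30.5 -54 -3 0 0 -12 60" --pt "30.5 -54 -3 0 0 -12 60" --pt "30.5 -54 -3 0 0 -12 60" --pt "30.5 -54 -3 0 0 -12 60" --pt "30.5 -54 -3 0 0 -12 60"

```text
clock: 2.15
position: [625.5, 49.4, 261.0]
ee_rot: [-0.615, 0.789, 0.0, -0.0]
contact_force: [0.7, 0.5, 0.5]
gripper_width: 65.1
```

```bash
python3 - <<'E'
from h import *
im,d,K,T=shot('wrist','w1');s=arm.read_state();print(s['gripper_width'],s['joints'].round(2),s['clock'],s['joint_vel'].round(3))
plan([625,50,260],-104)
E
```

```text
65.04015342364555 [ 0.34  0.37  0.06 -0.   -1.26  0.99] 2.2 [ 0.02  -0.01  -0.005  0.     0.     0.001]
now [625.3  50.1 261.3] yaw -104.09 -> shift [0.01 0.03 0.13] rot [ 0.02  0.   -0.09]
```

View pics/w1.png

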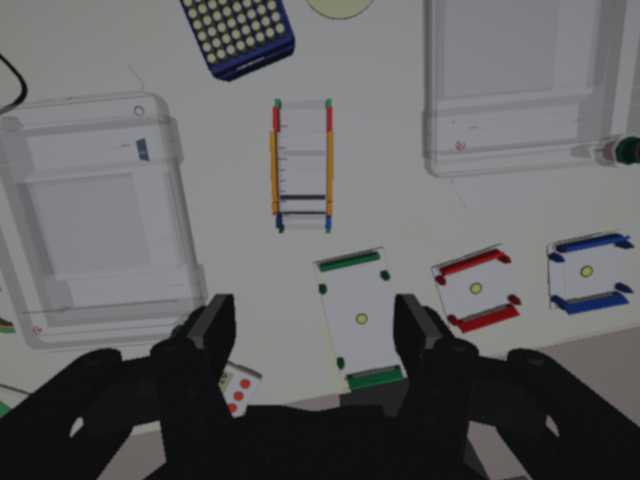

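The wrist view shows the stack straight on. The orange rails run from row 132 to 215 at columns 273 and 330, the red ends are at row 120, the blue ends at row 222, and the green corners show at both extremes. I'll fit poses from masked depth.

```bash
cat >> h.py <<'E'
def masks(im):
    hsv=cv2.cvtColor(im,cv2.COLOR_BGR2HSV).astype(int);H,S,V=hsv[...,0],hsv[...,1],hsv[...,2]
    g=(S>110)&(V>50)
    return {'green':g&(H>55)&(H<88),'red':g&((H<6)|(H>172)),'blue':g&(H>108)&(H<128),'orange':g&(H>8)&(H<22)}
def rays(uv,K,T,z):
    uv=np.atleast_2d(uv);D=np.c_[(uv[:,0]-K[0,2])/K[0,0],(uv[:,1]-K[1,2])/K[1,1],np.ones(len(uv))]@T[:3,:3].T
    t=(z-T[2,3])/D[:,2];return T[:3,3]+D*t[:,None]
def comps(m,amin=25):
    n,l,st,c=cv2.connectedComponentsWithStats(m.astype(np.uint8));return [(l==i) for i in range(1,n) if st[i,4]>=amin]
E
python3 - <<'E'
from h import *
z=np.load('pics/w1.npz');im,d,K,T=z['im'],z['d'],z['K'],z['T'];P=cloud(d,K,T)
for n,m in masks(im).items():
    for c in comps(m,15):
        p=P[c];p=p[d[c]>0]
        if len(p)<8: continue
        v,u=np.nonzero(c); r=cv2.minAreaRect(p[:,:2].astype(np.float32))
        print(n,len(p),'uv',u.mean().round(),v.mean().round(),'med',np.median(p,0).round(1),'z',np.percentile(p[:,2],[5,95]).round(),'rect',np.round(r[0],1),np.round(r[1],1),round(r[2],1))
E
python3 - <<'E'
import cv2
im=cv2.imread('pics/w1.png');cv2.imwrite('pics/w1c.png',cv2.resize(im[85:245,240:360],None,fx=3.7,fy=3.7,interpolation=cv2.INTER_CUBIC))
E
```

```text
green 18 uv 328.0 102.0 med [727.2   9.5  25.6] z [24. 26.] rect [727.    9.5] [2.  5.6] 75.6
green 27 uv 277.0 103.0 med [738.2  58.   25.7] z [25. 27.] rect [738.1  58.5] [4.2 6.4] 73.2
green 262 uv 350.0 262.0 med [561.4  25.5  27.5] z [25. 29.] rect [560.4  26. ] [65.   6.8] 89.0
green 597 uv 375.0 379.0 med [406.5  27.7  23.6] z [-351.   28.] rect [259.7  20.3] [123.5 302.5] 89.4
green 89 uv 3.0 410.0 med [466.7 509.3   6.9] z [  5. 340.] rect [555.4 313.7] [ 14.3 454. ] 23.8
red 139 uv 276.0 119.0 med [721.9  61.9  50.6] z [49. 52.] rect [721.4  62.1] [ 4.9 22.5] 74.5
red 120 uv 329.0 119.0 med [710.5  13.4  50.4] z [34. 52.] rect [710.7  13.2] [ 3.3 21.6] 76.2
red 615 uv 471.0 263.0 med [ 525.9 -106.    20.5] z [14. 28.] rect [ 521.3 -106.5] [16.2 79.3] 5.8
red 60 uv 514.0 300.0 med [ 467.5 -149.5   19.1] z [11. 25.] rect [ 466.6 -149.8] [5.1 7.6] 81.6
red 720 uv 485.0 319.0 med [ 453.3 -112.    23.4] z [17. 28.] rect [ 452.8 -111. ] [74.8 17.2] 87.7
red 59 uv 245.0 384.0 med [434.9 186.3  18.8] z [18. 20.] rect [435.  186.1] [10.7 11.4] 81.9
red 57 uv 238.0 396.0 med [420.5 1
[... 522 characters left out ...]
 12.5] 74.0
blue 48 uv 328.0 222.0 med [614.9  37.1  50.2] z [38. 52.] rect [613.4  37.5] [ 3.5 15. ] 73.8
blue 449 uv 597.0 243.0 med [ 516.5 -241.9   26.1] z [17. 28.] rect [ 514.8 -242.4] [71.4 14.5] 79.5
blue 36 uv 559.0 258.0 med [ 507.6 -201.1   21.7] z [17. 26.] rect [ 507.4 -200.9] [3.3 5.7] 59.6
blue 30 uv 627.0 289.0 med [ 451.1 -273.2   21.9] z [18. 26.] rect [ 451.  -273.7] [3.4 6.1] 77.3
blue 670 uv 593.0 303.0 med [ 442.5 -235.    23.7] z [18. 28.] rect [ 442.9 -232.9] [73.9 15.7] 80.6
orange 457 uv 329.0 171.0 med [666.7  24.6  75.3] z [59. 77.] rect [660.9  25.8] [ 4.1 78.1] 76.0
orange 474 uv 274.0 172.0 med [676.8  73.8  75.5] z [71. 77.] rect [675.2  74.3] [ 5.1 72.6] 76.0
```

View pics/w1c.png

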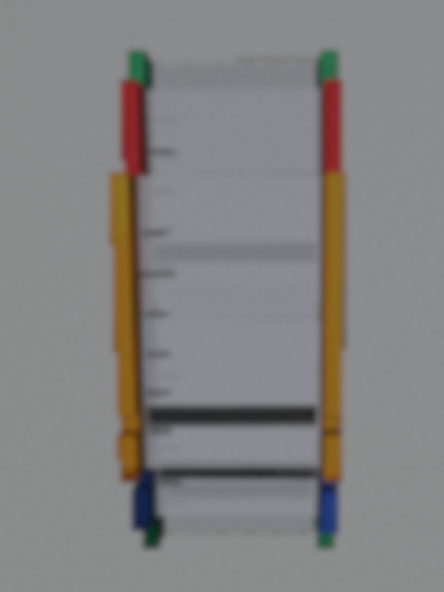

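The close crop confirms the layering: orange on top across red (far) and blue (near), with green at the bottom. I'll take one wrist look covering all four frames, then come back to the stack.

```bash
python3 - <<'E'
from h import *
plan([440,-165,260],-90)
E
```

```text
now [625.3  50.1 261.3] yaw -104.09 -> shift [25.37 12.74  0.13] rot [  0.02   0.   -14.09]
```

>>> move_arm --pt "12.5 6.3 0 0 0 -7 60" --pt "12.5 6.3 0 0 0 -7 60" --pt "25.4 12.7 0 0 0 -14 60" --pt "25.4 12.7 0 0 0 -14 60" --pt "25.4 12.7 0 0 0 -14 60" --pt "25.4 12.7 0 0 0 -14 60" --pt "25.4 12.7 0 0 0 -14 60" --pt "25.4 12.7 0 0 0 -14 60"

```text
clock: 3.2
position: [441.3, -164.7, 261.3]
ee_rot: [0.707, -0.707, 0.0, -0.0]
contact_force: [-0.7, 1.1, 1.0]
gripper_width: 65.2
```

```bash
python3 - <<'E'
from h import *
s=arm.read_state();print(s['joint_vel'].round(3),s['joints'].round(2))
im,d,K,T=shot('wrist','w2')
P=cloud(d,K,T)
for n,m in masks(im).items():
    for c in comps(m,20):
        p=P[c];p=p[d[c]>0]
        if len(p)<8: continue
        p=p[(p[:,2]>5)&(p[:,2]<40)]
        if len(p)<8: continue
        v,u=np.nonzero(c); r=cv2.minAreaRect(p[:,:2].astype(np.float32))
        print(n,len(p),'uv',u.mean().round(),v.mean().round(),'med',np.median(p,0).round(1),'rect',np.round(r[0],1),np.round(r[1],1),round(r[2],1))
plan([668,50,190],-104)
E
```

```text
[-0.003  0.004 -0.001  0.    -0.     0.002] [-0.01  0.1  -0.3  -0.   -1.17  1.58]
green 57 uv 44.0 26.0 med [616.4  88.   25.8] rect [616.2  88.2] [5.2 9.7] 69.5
green 91 uv 100.0 39.0 med [605.8  37.9  25.5] rect [606.9  38.1] [ 5.  15.9] 78.2
green 601 uv 122.0 93.0 med [557.9  23.8  24.8] rect [558.  24.] [67.2  7.1] 88.8
green 55 uv 91.0 121.0 med [532.8  59.7  23.3] rect [532.2  59.6] [4.2 6.5] 78.8
green 50 uv 164.0 122.0 med [531.2 -13.9  23.5] rect [531.1 -13.3] [5.5 6.5] 32.6
green 498 uv 139.0 242.0 med [406.6  27.2  25.1] rect [406.4  26.4] [66.8  7.9] 89.2
red 567 uv 258.0 130.0 med [ 523.6 -107.9   25.6] rect [ 523.9 -108.1] [ 7.8 66.3] 6.6
red 46 uv 296.0 135.0 med [ 518.6 -145.9   24.2] rect [ 518.7 -145.7] [7.2 5.8] 88.0
red 54 uv 225.0 144.0 med [509.9 -74.4  23.4] rect [510.2 -73.7] [6.7 7. ] 60.7
red 45 uv 302.0 188.0 med [ 466.1 -152.    23.7] rect [ 465.6 -151.9] [7.5 6.4] 1.2
red 47 uv 234.0 195.0 med [457.9 -80.5  23.1] rect [457.5 -80.5] [7.2 5.8] 10.8
red 500 uv 268.0 201.0 med [ 452.2 -116.3   25.3] rect [ 452.  -115.9] [ 7.6 66.5] 6.5
blue 77 uv 31.0 6.0 me
[... 505 characters left out ...]
0 202.0 med [ 450.3 -272.7   22. ] rect [ 450.1 -272.9] [4.3 6. ] 75.0
orange 662 uv 499.0 110.0 med [ 542.1 -348.1   24.7] rect [ 542.1 -350.7] [ 8.4 67.9] 2.5
orange 87 uv 532.0 128.0 med [ 525.3 -386.    19.7] rect [ 525.2 -386.1] [7.  4.8] 5.7
orange 77 uv 459.0 132.0 med [ 522.  -312.1   21.1] rect [ 522.2 -312.9] [7.1 5. ] 11.6
orange 75 uv 526.0 181.0 med [ 472.  -387.8   20. ] rect [ 472.4 -388.3] [5.4 6.2] 52.3
orange 65 uv 456.0 184.0 med [ 469.2 -314.6   20.3] rect [ 468.7 -315. ] [5.3 7.1] 86.2
orange 610 uv 492.0 201.0 med [ 452.  -352.8   25.2] rect [ 451.7 -354.5] [ 9.2 67.3] 2.3
now [ 441.3 -164.8  261.2] yaw -90.0 -> shift [-21.48 -22.67   7.12] rot [1.0e-02 0.0e+00 1.4e+01]
```

View pics/w2.png

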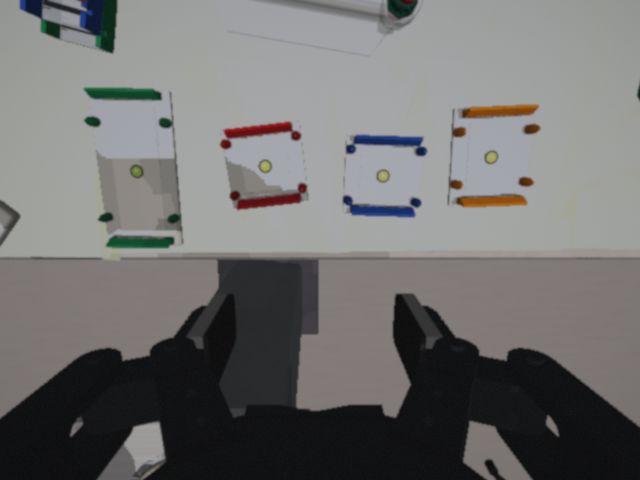

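The wrist view shows all four frames clearly: discs at green (137,171), red (265,167), blue (383,176) and orange (491,157). From the pins and gates, the frame centres and angles are:

| Frame | Centre (mm) | Angle |
|---|---|---|
| Orange | (497, −351.5) | 2.4° |
| Blue | (478, −238) | −2° |
| Red | (488, −112.5) | 6.4° |
| Green | (482, 25) | −0.9° |

I'm going back to the stack.

>>> move_arm --pt "-10.7 -11.3 0 0 0 7 60" --pt "-10.7 -11.3 0 0 0 7 60" --pt "-10.7 -11.3 0 0 0 7 60" --pt "-21.5 -22.7 7 0 0 14 60" --pt "-21.5 -22.7 7 0 0 14 60" --pt "-21.5 -22.7 7 0 0 14 60" --pt "-21.5 -22.7 7 0 0 14 60" --pt "-21.5 -22.7 7 0 0 14 60" --pt "-21.5 -22.7 7 0 0 14 60"

```text
clock: 4.38
position: [667.9, 48.3, 192.5]
ee_rot: [-0.615, 0.789, -0.0, 0.001]
contact_force: [-0.2, -0.2, 0.5]
gripper_width: 65.1
```

```bash
cat > st.py <<'E'
from h import *
import sys
im,d,K,T=shot('wrist',sys.argv[1]);P=cloud(d,K,T)
for n,m in masks(im).items():
    for c in comps(m,20):
        p=P[c];p=p[d[c]>0]
        if len(p)<8: continue
        p=p[abs(p[:,2]-np.percentile(p[:,2],75))<4]
        if len(p)<8: continue
        v,u=np.nonzero(c); r=cv2.minAreaRect(p[:,:2].astype(np.float32))
        print(n,len(p),'uv',u.mean().round(),v.mean().round(),'med',np.median(p,0).round(1),'rect',np.round(r[0],1),np.round(r[1],1),round(r[2],1))
s=arm.read_state();print(s['position'].round(1),s['gripper_width'],s['clock'])
E
python3 st.py w3
```

```text
green 53 uv 282.0 148.0 med [737.6  58.3  25.7] rect [737.6  58.2] [3.5 8.1] 75.0
green 50 uv 342.0 148.0 med [725.8   9.9  25.6] rect [725.5   9.8] [3.4 8.1] 76.9
green 250 uv 362.0 326.0 med [562.1  28.   27.5] rect [562.   28.4] [58.1  4.3] 88.6
green 16 uv 334.0 357.0 med [534.7  61.9  25.6] rect [534.8  61.8] [2.  4.6] 26.0
red 202 uv 280.0 169.0 med [722.3  61.9  50.6] rect [722.  62.] [ 4.9 22.1] 75.4
red 166 uv 344.0 170.0 med [708.9  13.2  50.6] rect [709.7  13.1] [ 4. 22.] 76.1
red 362 uv 508.0 325.0 med [ 527.1 -109.8   27.2] rect [ 526.5 -110.4] [72.4 13.7] 87.7
red 119 uv 152.0 452.0 med [547.2 203.  122.9] rect [546.9 203.3] [8.2 5.4] 52.2
blue 22 uv 214.0 4.0 med [842.   76.4  50.9] rect [842.   76.4] [4.7 1.4] 30.3
blue 769 uv 264.0 70.0 med [782.6  44.4  55.8] rect [803.1  70.1] [54.3 79.3] 6.9
blue 21 uv 243.0 6.0 med [835.6  57.2  50.7] rect [835.8  57.3] [5.3 2. ] 20.5
blue 23 uv 247.0 18.0 med [827.7  56.2  50.7] rect [828.4  56.2] [7.2 2. ] 7.9
blue 34 uv 238.0 31.0 med [821.7  64.7  50.7] rect [821.2  64.5] [14.8  2.3] 6.3
blue 43 uv 255.0 39.0 med [813.4  54.4
[... 232 characters left out ...]
 [775.8  58.2  40.6] rect [775.4  67.7] [ 2.5 77.7] 6.6
blue 50 uv 283.0 286.0 med [627.4  85.5  50.6] rect [628.   85.4] [ 3.5 11.4] 72.5
blue 46 uv 342.0 288.0 med [613.6  37.5  50.5] rect [614.7  37.2] [ 3.5 11. ] 77.1
blue 103 uv 626.0 308.0 med [ 518.2 -215.9   27. ] rect [ 517.8 -216.3] [ 4.7 21.1] 0.4
blue 48 uv 608.0 320.0 med [ 507.5 -201.5   22.6] rect [ 507.4 -201. ] [4.2 6.2] 45.6
blue 264 uv 624.0 374.0 med [ 442.5 -213.1   25. ] rect [ 444.1 -211.4] [34.  13.5] 66.0
orange 551 uv 345.0 233.0 med [667.5  24.2  75.4] rect [663.6  25. ] [ 4.3 73.4] 76.1
orange 610 uv 278.0 233.0 med [680.4  72.6  75.6] rect [675.8  74. ] [ 5.2 73.6] 76.3
[667.8  48.2 192.7] 65.39352632878544 4.425
```

View pics/w3.png

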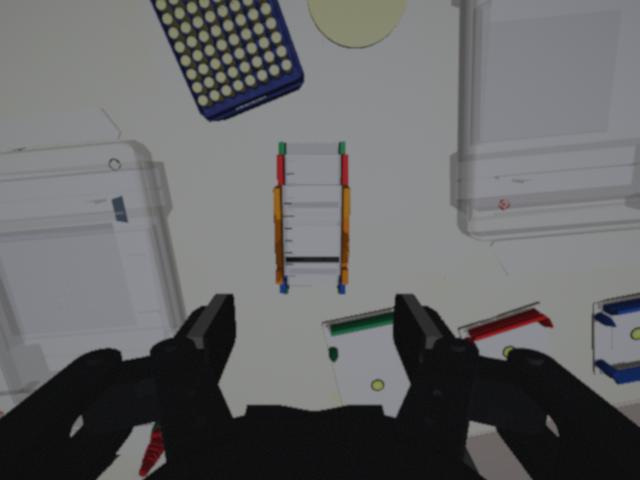

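The wrist view shows the orange rails centred at columns 278 and 345, row 233, which puts the tray at (669.7, 49.5) with its axis at −13.8°. Next I'll check the fingertip height relative to the TCP from depth.

```bash
python3 - <<'E'
from h import *
z=np.load('pics/w3.npz');d,K,T=z['d'],z['K'],z['T']
P=cloud(d,K,np.array(arm.camera_params('wrist')['mount']))
for sl in [(slice(290,420),slice(150,240)),(slice(290,420),slice(390,480))]:
    q=P[sl].reshape(-1,3);dd=d[sl].ravel();q=q[(dd>0)&(q[:,2]<5)&(q[:,2]>-60)]
    print(len(q),q.max(0).round(1),q.min(0).round(1)); t=q[q[:,2]>np.percentile(q[:,2],97)];print(t.mean(0).round(1))
plan([669.7,49.5,110],-103.9)
E
```

```text
4422 [-29.1  12.   -6.4] [-48.3 -14.  -60. ]
[-32.5  -0.9  -9.7]
4460 [49.  11.9 -6.5] [ 30.1 -13.9 -60. ]
[33.5 -1.  -9.6]
now [667.8  48.2 192.7] yaw -104.15 -> shift [-0.17 -0.14  8.27] rot [-0.09  0.05 -0.25]
```

>>> move_arm --pt "-0.15 -0.15 4 0 0 0 60" --pt "-0.15 -0.15 8.3 0 0 0 60" --pt "-0.15 -0.15 8.3 0 0 0 60" --pt "-0.15 -0.15 8.3 0 0 0 60" --pt "-0.15 -0.15 8.3 0 0 0 60"

```text
clock: 5.05
position: [671.3, 50.0, 111.2]
ee_rot: [-0.615, 0.789, -0.001, 0.002]
contact_force: [0.3, -0.4, 0.5]
gripper_width: 65.1
```

```bash
python3 st.py w4|grep -E 'orange|\['; python3 -c "
from h import *
plan([669.7,49.5,50.5],-103.9)"
```

```text
green 107 uv 275.0 154.0 med [737.8  58.1  25.8] rect [737.8  58.2] [4. 9.] 75.3
green 97 uv 356.0 154.0 med [725.6   9.7  25.6] rect [725.6   9.6] [3.8 7.9] 78.0
green 331 uv 374.0 386.0 med [562.1  32.5  27.6] rect [561.9  32.3] [51.2  4.1] 88.5
red 382 uv 272.0 184.0 med [722.3  61.7  50.6] rect [722.1  61.9] [ 5.1 23. ] 76.3
red 347 uv 360.0 183.0 med [710.   13.   50.6] rect [709.8  12.9] [ 4.5 22.9] 76.6
red 273 uv 597.0 373.0 med [ 529.3 -131.3   27. ] rect [ 528.4 -132.3] [32.8 12.2] 70.5
blue 24 uv 156.0 2.0 med [822.4  93.1  50.5] rect [822.5  93.1] [3.9 1.4] 31.7
blue 38 uv 197.0 6.0 med [815.6  73.8  50.6] rect [815.7  73.7] [5.6 1.8] 33.7
blue 21 uv 217.0 1.0 med [815.2  63.4  50.6] rect [815.1  63.3] [3.5 1.9] 39.7
blue 69 uv 239.0 9.0 med [809.2  54.   50.6] rect [809.1  54. ] [9.5 2.4] 18.0
blue 2127 uv 244.0 65.0 med [783.5  52.9  50.7] rect [792.4  68.7] [32.2 78.9] 7.1
blue 22 uv 139.0 10.0 med [820.9 102.   51. ] rect [821.3 102.5] [4.6 1.3] 47.3
blue 26 uv 180.0 13.0 med [814.4  83.1  50.8] rect [814.2  82.9] [5.1 1.1] 31.9
blue 51 uv 222.0 18.0 med [807.2  63.1 
[... 288 characters left out ...]
3 uv 188.0 33.0 med [805.2  81.9  50.9] rect [805.2  81.7] [6.4 1.3] 35.4
blue 36 uv 229.0 36.0 med [798.8  62.5  50.6] rect [798.5  62.2] [6.4 2. ] 22.8
blue 40 uv 214.0 45.0 med [796.6  71.5  50.8] rect [797.   71.3] [7.7 1.9] 28.9
blue 83 uv 277.0 339.0 med [627.   85.   50.6] rect [627.5  84.8] [ 3.5 11.3] 60.8
blue 72 uv 354.0 341.0 med [613.6  37.8  50.4] rect [614.8  38. ] [11.   3.6] 2.7
orange 1197 uv 269.0 271.0 med [681.3  72.4  75.6] rect [675.2  74. ] [ 5.  74.6] 76.2
orange 1127 uv 362.0 272.0 med [667.9  24.3  75.5] rect [663.2  25. ] [ 4.6 74. ] 76.1
[671.   50.1 110.8] 65.14960896783793 5.1
now [671.   50.1 110.8] yaw -104.11 -> shift [0.1  0.13 6.03] rot [-0.21  0.11 -0.21]
```

View pics/w4.png

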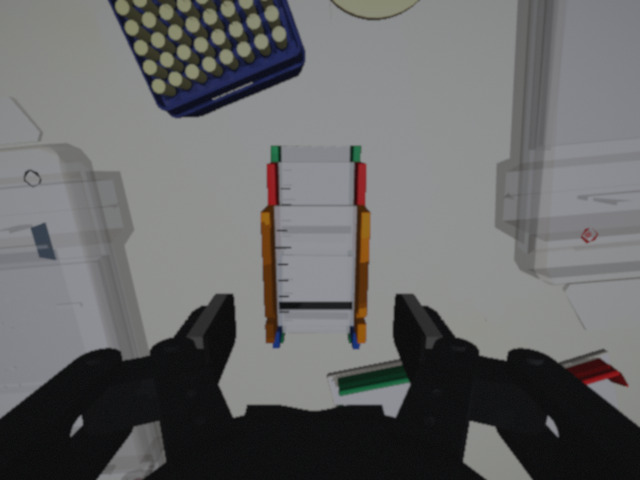

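>>> move_arm --pt "0.1 0.15 3 0 0 0 60" --pt "0.1 0.15 5 0 0 0 60" --pt "0.1 0.15 6 0 0 0 60" --pt "0.1 0.15 6 0 0 0 60" --pt "0.1 0.15 6 0 0 0 60" --pt "0.1 0.15 6 0 0 0 75" --pt "0.1 0.15 6 0 0 0 85" --pt "0.1 0.15 6 0 0 0 120" --pt "0.1 0.15 6 0 0 0 255" --pt "0.1 0.15 6 0 0 0 255" --pt "0.1 0.15 6 0 0 0 255"

```text
clock: 6.48
position: [668.8, 49.5, 49.4]
ee_rot: [-0.615, 0.788, -0.0, 0.001]
contact_force: [-1.0, 1.4, 5.8]
gripper_width: 54.6
```

```bash
python3 -c "
from h import *
shot('wrist','w5')
s=arm.read_state();print(s['position'],s['contact_force'],s['gripper_width'])
plan([497,-351.5,160],-87.6)"
```

```text
[668.84384368  49.52504706  49.43283692] [-0.0895716  -0.15616529  4.80565898] 54.599150927903636
now [668.8  49.5  49.4] yaw -104.09 -> shift [ 43.07   6.89 -11.1 ] rot [ -0.11   0.02 -16.49]
```

View pics/w5.png

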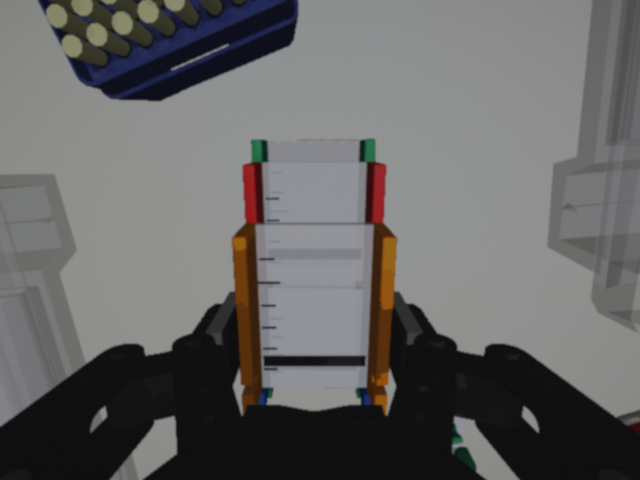

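The wrist view shows both pads on the orange walls at (235,345) and (395,345), with the tray centred between the fingers. I'll lift gently.

>>> move_arm --pt "0 0 -0.2 0 0 0 255" --pt "0 0 -0.6 0 0 0 255" --pt "0 0 -1.2 0 0 0 255" --pt "0 0 -2.5 0 0 0 255" --pt "0 0 -4.5 0 0 0 255" --pt "0 0 -7 0 0 0 255" --pt "0 0 -10 0 0 0 255" --pt "0 0 -12 0 0 0 255" --pt "0 0 -12 0 0 0 255" --pt "0 0 -12 0 0 0 255"

```text
clock: 7.78
position: [667.5, 49.3, 167.6]
ee_rot: [-0.615, 0.789, 0.001, -0.001]
contact_force: [-0.1, 1.0, -1.1]
gripper_width: 54.9
```

```bash
python3 -c "
from h import *
shot('wrist','w6')
s=arm.read_state();print(s['position'],s['contact_force'],s['gripper_width'])
plan([497,-351.5,170],-87.6)"
```

```text
[667.33491418  49.19571731 167.10691012] [-0.8875897   0.1172562  -0.88240621] 54.81775596625053
now [667.3  49.2 167.1] yaw -104.13 -> shift [43.02  6.74 -0.24] rot [  0.13  -0.03 -16.53]
```

View pics/w6.png

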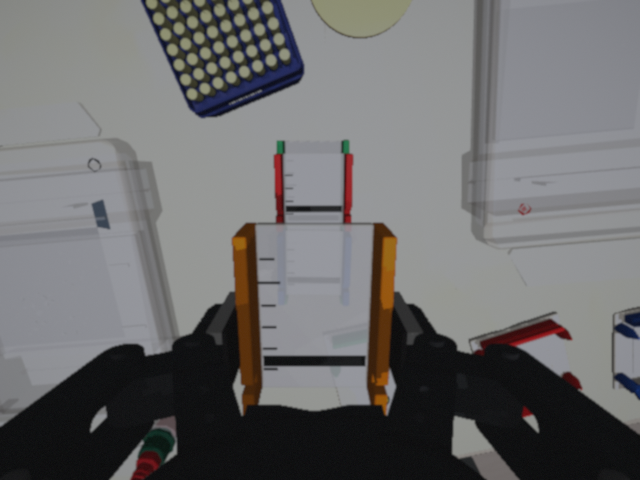

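The orange tray is lifted cleanly and the red and blue trays are still in place below. I'm carrying it to the orange frame.

>>> move_arm --pt "3 0.4 0 0 0 0 255" --pt "8 1.2 0 0 0 -3 255" --pt "13 2 0 0 0 -5 255" --pt "18 2.8 0 0 0 -7 255" --pt "23 3.6 0 0 0 -9 255" --pt "28 4.4 0 0 0 -11 255" --pt "33 5.2 0 0 0 -13 255" --pt "38 6 0 0 0 -15 255" --pt "41.5 6.5 0 0 0 -16.5 255" --pt "43 6.75 0 0 0 -16.5 255" --pt "43 6.75 0 0 0 -16.5 255" --pt "43 6.75 0 0 0 -16.5 255" --pt "43 6.75 0 0 0 -16.5 255"

```text
clock: 9.45
position: [498.3, -350.3, 168.3]
ee_rot: [0.722, -0.692, -0.0, -0.0]
contact_force: [-0.1, 0.2, -1.1]
gripper_width: 55.1
```

```bash
python3 st.py w7|grep -E 'orange|\[4|\[5'; python3 -c "
from h import *
plan([497,-351.5,70],-87.6)"
```

```text
red 412 uv 38.0 187.0 med [ 526.6 -125.7   27.5] rect [ 526.1 -125.9] [48.8 14.7] 82.6
red 45 uv 3.0 260.0 med [458.  -83.   15.8] rect [458.1 -82.6] [7.4 3.3] 18.4
blue 35 uv 135.0 211.0 med [ 507.4 -204.7   24.9] rect [ 507.2 -204.8] [4.7 3.8] 26.7
blue 49 uv 226.0 218.0 med [ 504.5 -278.1   24.9] rect [ 504.6 -277.5] [5.9 5.8] 55.2
orange 577 uv 318.0 175.0 med [ 544.2 -351.3   27.5] rect [ 543.6 -351.3] [ 5.8 66.8] 2.5
orange 68 uv 273.0 198.0 med [ 523.1 -316.1   24.6] rect [ 522.8 -315.9] [6.7 6.7] 31.9
orange 59 uv 362.0 198.0 med [ 526.3 -388.6   24.9] rect [ 525.9 -388.8] [7.2 5.6] 1.3
orange 2569 uv 247.0 313.0 med [ 505.9 -325.2  194.4] rect [ 499.5 -324.9] [70.7  5.9] 2.4
orange 2449 uv 381.0 314.0 med [ 507.9 -375.1  194.3] rect [ 501.7 -376.1] [70.9  5.9] 2.7
now [ 498.3 -350.3  168.3] yaw -87.52 -> shift [0.12 0.14 9.83] rot [-0.    0.    0.08]
```

View pics/w7.png

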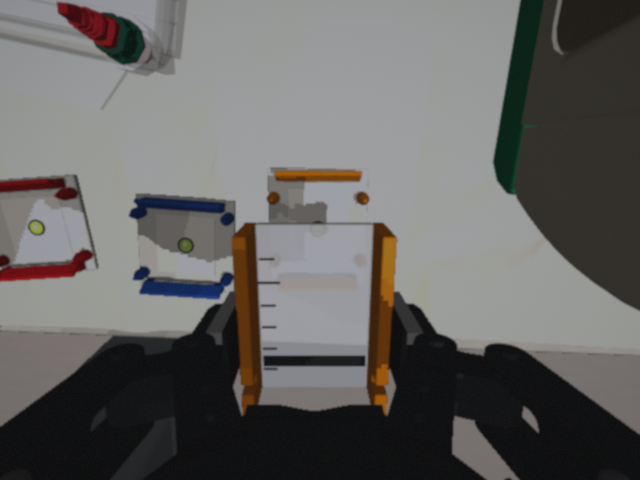

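The tray hangs over the orange frame. The far gate is at (318,175) and the far pins at (273,198) and (362,198), which puts the frame at about (498, −353). I'll correct by +2.6 mm along tool x and descend.

>>> move_arm --pt "0.25 0.05 4 0 0 0 255" --pt "0.25 0.05 8 0 0 0 255" --pt "0.25 0.05 11 0 0 0 255" --pt "0.25 0.05 12 0 0 0 255" --pt "0.25 0.05 12 0 0 0 255" --pt "0.25 0.05 12 0 0 0 255"

```text
clock: 10.25
position: [498.6, -354.1, 49.9]
ee_rot: [0.722, -0.692, 0.001, -0.0]
contact_force: [0.4, -0.3, -0.1]
gripper_width: 54.8
```

```bash
python3 st.py w8|grep -E 'orange|\[4|\[5'; python3 -c "
from h import *
plan([498,-353,8],-87.6)"
```

```text
blue 103 uv 160.0 264.0 med [ 504.8 -277.9   25.3] rect [ 504.9 -277.3] [5.3 4.6] 61.5
orange 1702 uv 312.0 195.0 med [ 544.2 -351.2   27.5] rect [ 543.7 -351.3] [ 6.2 67.4] 2.4
orange 2512 uv 247.0 310.0 med [ 506.  -329.1   76. ] rect [ 499.6 -328.6] [70.7  6. ] 2.3
orange 2446 uv 381.0 311.0 med [ 508.5 -379.    76. ] rect [ 501.9 -379.7] [70.9  5.2] 2.5
now [ 498.5 -354.1   50. ] yaw -87.59 -> shift [-0.12  0.06  4.2 ] rot [-0.16 -0.08  0.01]
```

View pics/w8.png

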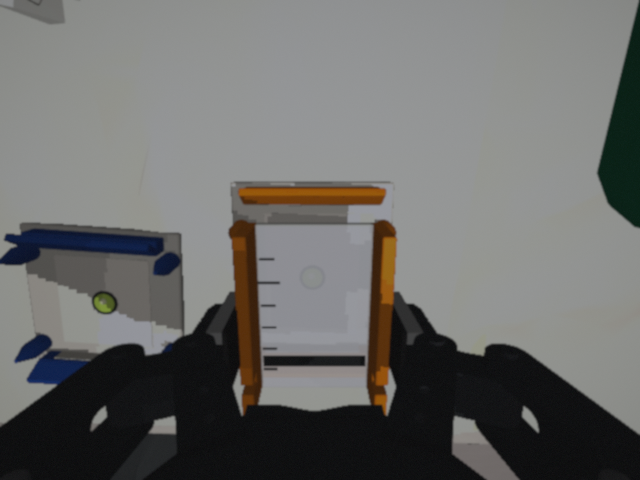

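>>> move_arm --pt "-0.1 0.05 1 0 0 0 255" --pt "-0.1 0.05 2 0 0 0 255" --pt "-0.1 0.05 2.8 0 0 0 255" --pt "-0.1 0.05 3.5 0 0 0 255" --pt "-0.1 0.05 3.9 0 0 0 255" --pt "-0.1 0.05 4.1 0 0 0 255" --pt "-0.1 0.05 4.1 0 0 0 255" --pt "-0.1 0.05 4.1 0 0 0 255"

```text
clock: 11.3
position: [497.0, -352.9, 7.5]
ee_rot: [0.722, -0.692, 0.0, -0.0]
contact_force: [0.3, 0.3, -0.0]
gripper_width: 54.9
```

```bash
python3 st.py w9|grep -E 'orange|\[4|\[5'; python3 -c "
from h import *
s=arm.read_state();print(s['contact_force'],s['position'])"
```

```text
orange 2995 uv 314.0 206.0 med [ 544.3 -351.1   27.6] rect [ 543.6 -351.3] [ 6.3 67.4] 2.4
orange 5111 uv 314.0 312.0 med [ 505.7 -331.1   33.5] rect [ 499.3 -356.9] [71.6 65. ] 2.0
[ 0.57102185 -0.08214981 -0.16748378] [ 497.02957026 -352.82884518    7.4705697 ]
```

View pics/w9.png

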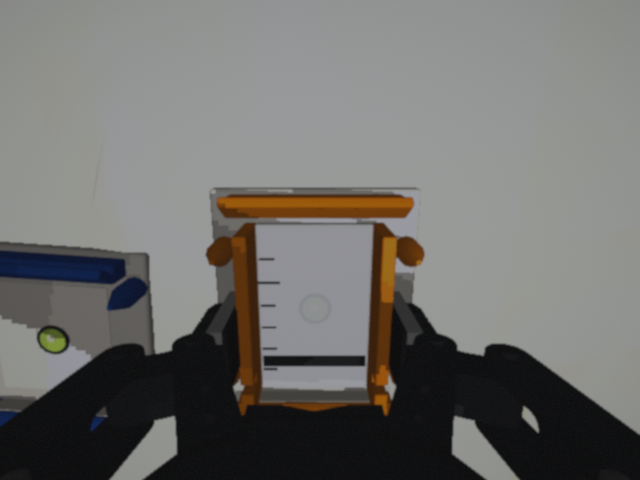

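The tray sits centred between the gates and pins (far gate at (314,206), pins at (217,252) and (410,252)), with the wall tops at about 33 mm. I'll press down 1 mm, release and rise.

>>> move_arm --pt "0 0 0.1 0 0 0 255" --pt "0 0 0.1 0 0 0 255" --pt "0 0 0.1 0 0 0 85" --pt "0 0 0.1 0 0 0 70" --pt "0 0 0.1 0 0 0 60" --pt "0 0 0.1 0 0 0 55" --pt "0 0 0.1 0 0 0 55" --pt "0 0 -0.5 0 0 0 55" --pt "0 0 -2 0 0 0 55" --pt "0 0 -5 0 0 0 55" --pt "0 0 -10 0 0 0 55" --pt "0 0 -15 0 0 0 55" --pt "0 0 -17 0 0 0 55" --pt "0 0 -17 0 0 0 55"

```text
clock: 13.1
position: [497.9, -353.2, 180.6]
ee_rot: [0.722, -0.692, 0.003, -0.001]
contact_force: [-0.3, 1.2, -0.3]
gripper_width: 66.7
```

```bash
python3 st.py w10|grep -E 'orange|blue|\[4|\[5'; python3 -c "
from h import *
plan([700,40,160],-103.8)"
```

```text
red 406 uv 39.0 186.0 med [ 526.1 -122.6   27.5] rect [ 525.5 -122.5] [55.8 13.5] 85.2
red 63 uv 6.0 258.0 med [457.8 -82.   21. ] rect [457.9 -81.4] [5.3 6.3] 86.0
blue 515 uv 181.0 203.0 med [ 516.1 -241.4   27.7] rect [ 515.  -238.1] [13.5 72.2] 6.1
blue 35 uv 225.0 216.0 med [ 504.4 -277.5   26.3] rect [ 504.  -277.3] [5.1 4.6] 25.6
blue 60 uv 143.0 270.0 med [ 453.2 -203.6   22.9] rect [ 453.6 -203.8] [6.8 4.6] 47.2
blue 629 uv 187.0 284.0 med [ 440.8 -241.6   26.8] rect [ 441.  -242.8] [16.  73.9] 7.0
orange 485 uv 313.0 175.0 med [ 543.9 -350.8   27.5] rect [ 543.4 -350.9] [ 5.2 66.4] 2.4
orange 936 uv 313.0 252.0 med [ 501.7 -330.3   33.6] rect [ 492.6 -351.4] [85.  59.5] 2.4
orange 54 uv 270.0 197.0 med [ 523.3 -316.1   25.1] rect [ 523.5 -315.7] [6.7 6.5] 67.6
orange 50 uv 356.0 196.0 med [ 526.3 -388.7   25.4] rect [ 526.  -388.9] [6. 6.] 66.8
orange 57 uv 272.0 257.0 med [ 470.1 -318.1   24.1] rect [ 469.2 -318.1] [7.2 6.2] 30.6
orange 52 uv 354.0 257.0 med [ 473.  -390.7   24.2] rect [ 472.4 -390.8] [6.1 6.8] 35.6
now [ 496.9 -352.7  178.4] yaw -87.63 -> shift [-38.39 -21.91   1.87] rot [-1.200e-01 -1.000e-02  1.617e+01]
```

View pics/w10.png

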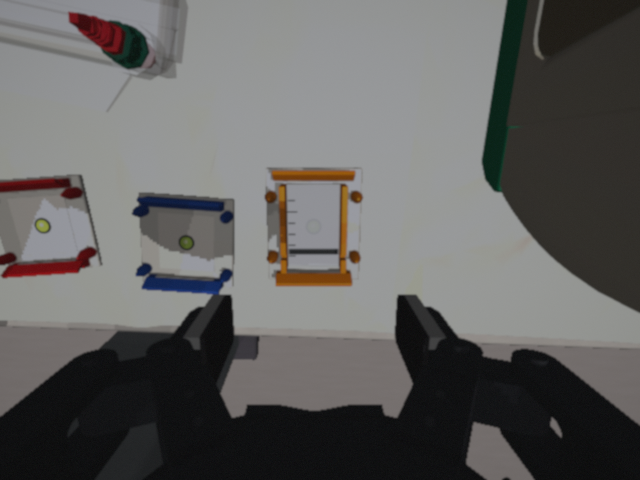

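The orange tray lies square in its frame, inside the pins at (313,230), and is released. Next I return over the stack for the red tray.

```bash
python3 -c "
from h import *
plan([672,48,165],-103.8)"
```

```text
now [ 496.9 -352.7  178.4] yaw -87.63 -> shift [-39.31 -19.15   1.36] rot [-1.200e-01 -1.000e-02  1.617e+01]
```

>>> move_arm --pt "-6 -3 0 0 0 3 55" --pt "-12 -6 0 0 0 6 55" --pt "-18 -9 0 0 0 9 55" --pt "-24 -12 0 0 0 12 55" --pt "-30 -15 0 0 0 14 55" --pt "-36 -18 0 0 0 16 55" --pt "-39.3 -19.2 1.4 0 0 16.2 55" --pt "-39.3 -19.2 1.4 0 0 16.2 55" --pt "-39.3 -19.2 1.4 0 0 16.2 55" --pt "-39.3 -19.2 1.4 0 0 16.2 55"

```text
clock: 14.4
position: [671.9, 46.6, 163.1]
ee_rot: [-0.616, 0.787, 0.0, -0.0]
contact_force: [-0.2, -0.8, 0.6]
gripper_width: 66.9
```

```bash
python3 st.py w11|grep -E 'red|blue|green|\[6'
```

```text
green 68 uv 278.0 153.0 med [737.6  58.   25.4] rect [737.6  58.1] [4.  8.3] 79.9
green 59 uv 344.0 153.0 med [725.7   9.7  25.5] rect [725.6   9.7] [3.3 8.1] 77.3
green 269 uv 363.0 347.0 med [562.2  28.9  27.5] rect [562.1  29.7] [56.8  4. ] 88.7
green 23 uv 334.0 379.0 med [534.7  61.8  24.8] rect [534.5  61.9] [2.7 4.5] 26.0
red 501 uv 276.0 197.0 med [710.4  64.8  50.6] rect [706.5  65.8] [ 5.2 55.1] 76.0
red 441 uv 346.0 198.0 med [698.   16.1  50.6] rect [694.4  16.8] [ 4.4 55. ] 76.0
red 353 uv 526.0 344.0 med [ 527.9 -118.4   27. ] rect [ 527.7 -112.6] [68.1 14.9] 85.4
red 179 uv 141.0 471.0 med [549.7 203.4 102.6] rect [549.8 204.1] [14.   6.5] 87.5
blue 30 uv 141.0 14.0 med [837.3 113.8  57.2] rect [837.2 113.9] [16.   1.1] 7.0
blue 33 uv 239.0 9.0 med [827.8  56.3  50.4] rect [828.3  56.3] [8.4 2. ] 6.3
blue 1835 uv 257.0 68.0 med [785.   49.5  50.8] rect [802.1  69.9] [52.  79.2] 7.1
blue 25 uv 206.0 7.0 med [833.7  76.   50.8] rect [833.6  75.8] [6.4 1.5] 28.4
blue 20 uv 192.0 13.0 med [832.5  85.   50.7] rect [832.  85.] [6.  1.4] 31.5
blue 28 uv 226.0 17.0 med [825.2 
[... 387 characters left out ...]
01.0 med [775.7  60.   40.7] rect [775.2  67.8] [ 2.6 77.8] 6.7
blue 271 uv 278.0 271.0 med [655.2  78.   50.6] rect [656.6  77.6] [ 4.  39.7] 74.5
blue 269 uv 344.0 272.0 med [643.   29.6  50.5] rect [643.9  29.3] [ 4.2 39.7] 75.1
blue 79 uv 278.0 305.0 med [628.7  85.4  50.6] rect [627.8  85.5] [ 4. 12.] 74.4
blue 83 uv 343.0 306.0 med [615.4  36.9  50.5] rect [615.2  36.8] [ 4.  11.7] 76.2
blue 26 uv 636.0 328.0 med [ 516.9 -209.2   18. ] rect [ 516.6 -209.8] [6.3 3.2] 78.5
blue 55 uv 631.0 341.0 med [ 507.1 -201.5   23.5] rect [ 507.4 -201.8] [3.9 6.3] 57.9
blue 101 uv 633.0 395.0 med [ 452.6 -201.5   23.5] rect [ 448.8 -203.5] [16.4  6.9] 25.8
[672.   46.5 163.4] 66.98289212979672 14.45
```

View pics/w11.png

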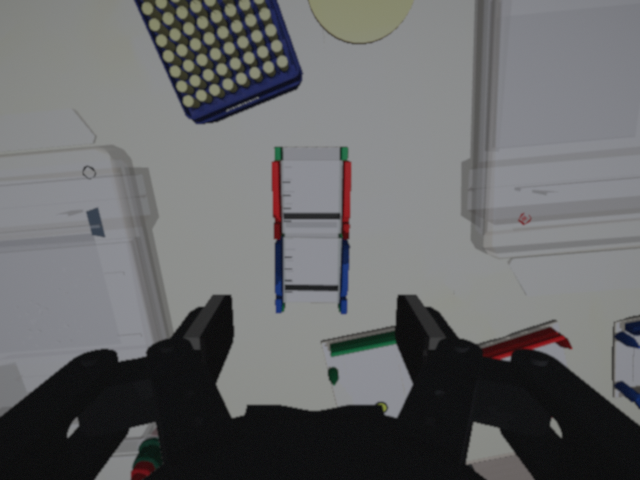

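The wrist view shows red as the far tray (rails at (276,197) and (346,198)) and blue as the near one (row 280), both undisturbed. The red tray's centre is (700.4, 41.3) with its axis at −14°.

```bash
python3 -c "
from h import *
plan([700.4,41.3,25.5],-104)"
```

```text
now [672.   46.5 163.4] yaw -103.91 -> shift [-0.18 -2.88 13.79] rot [ 0.01 -0.01  0.09]
```

>>> move_arm --pt "-0.2 -2.9 2 0 0 0 60" --pt "-0.2 -2.9 6 0 0 0 60" --pt "-0.2 -2.9 8.5 0 0 0 60" --pt "-0.2 -2.9 8.5 0 0 0 60" --pt "-0.2 -2.9 8.5 0 0 0 60" --pt "-0.2 -2.9 8.5 0 0 0 60"

```text
clock: 15.2
position: [702.0, 42.8, 80.5]
ee_rot: [-0.617, 0.787, -0.001, 0.002]
contact_force: [0.1, -0.1, -0.3]
gripper_width: 65.5
```

```bash
python3 st.py w12|grep -E 'red|\[6|\[7'; python3 -c "
from h import *
plan([700.4,41.3,25.5],-104)"
```

```text
green 139 uv 271.0 212.0 med [738.2  58.1  25.7] rect [738.3  58.1] [4.  9.8] 74.2
green 138 uv 361.0 212.0 med [726.1   9.6  25.7] rect [725.9   9.4] [4.1 9.9] 76.5
red 892 uv 269.0 277.0 med [710.4  64.5  50.6] rect [706.3  65.6] [ 4.6 56.3] 76.0
red 877 uv 365.0 278.0 med [698.1  16.2  50.5] rect [694.2  16.7] [ 4.6 55.8] 76.0
blue 3376 uv 244.0 101.0 med [784.6  45.6  50.7] rect [802.1  70.2] [52.2 79.8] 7.1
blue 54 uv 183.0 8.0 med [834.5  67.2  50.9] rect [834.5  67.1] [6.2 1.5] 32.7
blue 38 uv 163.0 17.0 med [833.6  76.6  50.7] rect [833.3  76.4] [6.  1.3] 39.7
blue 71 uv 213.0 23.0 med [826.6  56.8  50.7] rect [826.6  56.8] [7.9 2. ] 27.1
blue 24 uv 143.0 26.0 med [832.   85.6  50.7] rect [832.1  85.9] [6.1 0.9] 49.1
blue 46 uv 193.0 32.0 med [824.7  65.8  50.8] rect [824.9  65.7] [6.6 1.3] 39.0
blue 41 uv 201.0 54.0 med [816.1  65.3  50.9] rect [815.9  64.9] [7.3 1.4] 37.4
blue 32 uv 215.0 92.0 med [800.   64.2  50.9] rect [799.9  64.5] [2.5 3.3] 80.6
blue 90 uv 244.0 101.0 med [793.   52.6  50.7] rect [793.2  52.6] [4.2 6.3] 52.5
blue 22 uv 195.0 100.0 med [798.9  74.   50.
[... 285 characters left out ...]
e 24 uv 152.0 115.0 med [797.4  94.7  50.8] rect [797.7  95.7] [5.4 1.1] 65.3
blue 46 uv 132.0 123.0 med [796.8 105.   50.6] rect [796.6 105.5] [6.8 1.9] 76.3
blue 50 uv 160.0 135.0 med [788.4  94.1  50.7] rect [788.1  94.6] [7.6 2.2] 79.4
blue 62 uv 141.0 143.0 med [787.5 104.   50.6] rect [787.3 104.5] [7.6 1.8] 75.9
blue 78 uv 214.0 156.0 med [774.   77.5  40.9] rect [774.6  73.4] [ 1.3 27.4] 6.7
blue 559 uv 362.0 371.0 med [645.   29.   50.5] rect [644.   29.1] [ 4.4 40.3] 75.2
blue 570 uv 272.0 370.0 med [657.3  77.6  50.7] rect [656.6  77.8] [ 5.  40.4] 75.5
[701.8  42.9  80.2] 65.51270417598622 15.25
now [701.8  42.9  80.2] yaw -103.82 -> shift [0.2  0.12 5.47] rot [-0.16  0.08  0.18]
```

>>> move_arm --pt "0.2 0.15 3 0 0 0.2 60" --pt "0.2 0.15 5 0 0 0.2 60" --pt "0.2 0.15 5.5 0 0 0.2 60" --pt "0.2 0.15 5.5 0 0 0.2 60" --pt "0.2 0.15 5.5 0 0 0.2 60" --pt "0.2 0.15 5.5 0 0 0.2 75" --pt "0.2 0.15 5.5 0 0 0.2 85" --pt "0.2 0.15 5.5 0 0 0.2 120" --pt "0.2 0.15 5.5 0 0 0.2 255" --pt "0.2 0.15 5.5 0 0 0.2 255" --pt "0.2 0.15 5.5 0 0 0.2 255"

```text
clock: 16.62
position: [699.7, 41.4, 24.3]
ee_rot: [-0.616, 0.788, -0.0, 0.001]
contact_force: [-0.4, -0.3, 5.8]
gripper_width: 55.1
```

```bash
python3 -c "
from h import *
shot('wrist','w13')
s=arm.read_state();print(s['position'],s['contact_force'],s['gripper_width'])"
```

```text
[699.67149274  41.43682147  24.30324071] [-0.93963535  1.00510096  4.82914408] 55.052445793503196
```

View pics/w13.png

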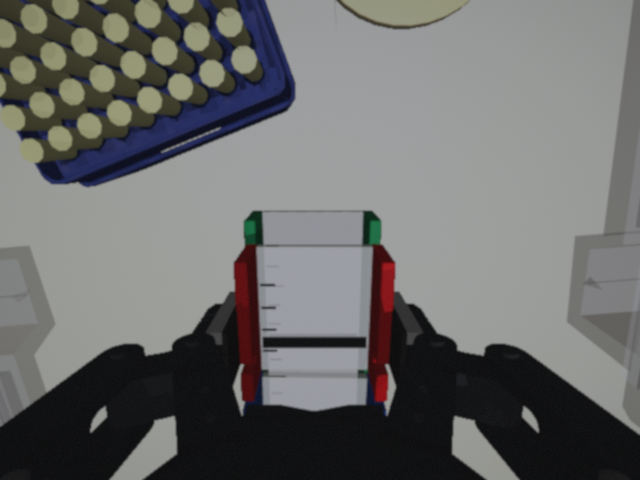

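Both pads are on the red walls, with the blue tray separate behind at row 405. Lifting now.

>>> move_arm --pt "0 0 -0.2 0 0 0 255" --pt "0 0 -0.6 0 0 0 255" --pt "0 0 -1.2 0 0 0 255" --pt "0 0 -2.5 0 0 0 255" --pt "0 0 -4.5 0 0 0 255" --pt "0 0 -7 0 0 0 255" --pt "0 0 -10 0 0 0 255" --pt "0 0 -13 0 0 0 255" --pt "0 0 -14 0 0 0 255" --pt "0 0 -14 0 0 0 255"

```text
clock: 17.92
position: [699.1, 41.4, 164.0]
ee_rot: [-0.615, 0.788, -0.0, 0.001]
contact_force: [0.4, 0.3, -1.2]
gripper_width: 55.0
```

```bash
python3 st.py w14|grep -E 'blue|green|\[6'; python3 -c "
from h import *
plan([488.5,-113.5,160],-83.6)"
```

```text
green 318 uv 282.0 212.0 med [722.3  61.9  25.6] rect [719.8  62.7] [ 4. 48.] 75.1
green 290 uv 344.0 213.0 med [708.6  14.1  25.5] rect [707.6  14.2] [ 3.8 48.4] 75.8
green 147 uv 351.0 377.0 med [562.5  42.1  27.5] rect [562.3  42. ] [32.   3.9] 89.3
green 28 uv 336.0 402.0 med [535.6  61.   22.4] rect [535.4  60.8] [4.3 3.2] 38.9
red 1892 uv 383.0 322.0 med [698.   15.5 190.2] rect [693.5  16.1] [ 5.3 56.6] 75.8
blue 53 uv 128.0 15.0 med [867.1 117.   57. ] rect [866.6 117. ] [17.8  1.3] 7.0
blue 671 uv 152.0 8.0 med [868.3 105.8  50.8] rect [866.4  99.4] [40.8 13.6] 77.2
blue 29 uv 207.0 7.0 med [861.   70.2  50.8] rect [861.8  70.2] [7.1 1.6] 23.8
blue 30 uv 222.0 3.0 med [861.1  60.2  50.7] rect [861.1  60.2] [5.5 2.1] 20.6
blue 1920 uv 262.0 97.0 med [793.3  44.2  50.6] rect [815.9  71.4] [79.6 78.7] 7.0
blue 21 uv 194.0 14.0 med [859.1  78.8  50.9] rect [860.2  79.6] [5.7 1.4] 32.1
blue 182 uv 241.0 52.0 med [831.9  56.9  50.7] rect [831.9  56.3] [48.9  4.2] 5.7
blue 27 uv 214.0 24.0 med [851.3  68.8  50.9] rect [851.6  68.8] [6.4 1.5] 27.9
blue 41 uv 222.0 44.0 med [840.2  6
[... 1048 characters left out ...]
71.1  50.6] rect [791.   70.9] [3.  5.3] 45.6
blue 21 uv 194.0 126.0 med [796.2 101.3  50.4] rect [796.  100.9] [3.  7.6] 14.5
blue 65 uv 220.0 131.0 med [789.1  84.   50.6] rect [788.6  85. ] [ 4.  18.8] 9.6
blue 38 uv 198.0 140.0 med [787.1 101.   50.5] rect [786.6 102.1] [ 3.6 11.4] 4.6
blue 26 uv 635.0 356.0 med [ 517.7 -207.6   26.1] rect [ 517.3 -208.1] [3.6 5.3] 69.6
blue 73 uv 623.0 367.0 med [ 507.7 -201.    21.3] rect [ 507.7 -200.8] [5.2 7.1] 68.2
blue 147 uv 630.0 420.0 med [ 450.1 -203.9   23.4] rect [ 448.7 -203.9] [18.8  9. ] 41.4
[698.5  41.3 162.6] 55.05299274734673 17.975
now [698.5  41.3 162.6] yaw -104.03 -> shift [20.11 16.62  0.28] rot [ 7.000e-02  1.000e-02 -2.043e+01]
```

View pics/w14.png

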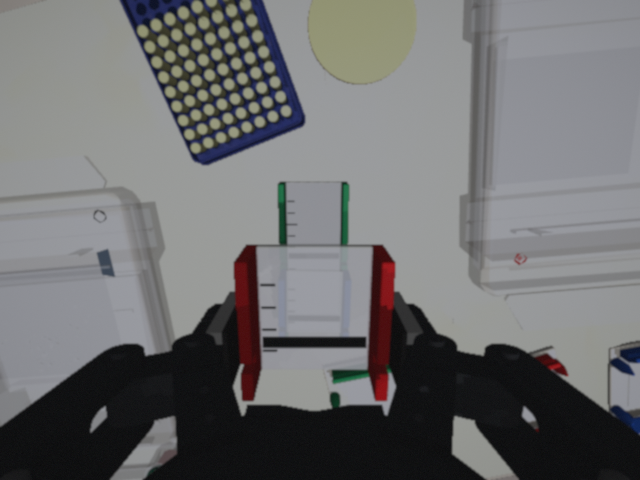

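The red tray is clear and the green and blue trays are undisturbed. I'm carrying it to the red frame.

>>> move_arm --pt "2 1.7 0 0 0 -1 255" --pt "5 4.2 0 0 0 -4 255" --pt "8 6.7 0 0 0 -8 255" --pt "11 9.1 0 0 0 -11 255" --pt "14 11.6 0 0 0 -14 255" --pt "17 14 0 0 0 -17 255" --pt "19.3 16 0 0 0 -20.4 255" --pt "20.1 16.6 0 0 0 -20.4 255" --pt "20.1 16.6 0 0 0 -20.4 255" --pt "20.1 16.6 0 0 0 -20.4 255" --pt "20.1 16.6 0 0 0 -20.4 255"

```text
clock: 19.35
position: [490.0, -113.1, 163.0]
ee_rot: [0.746, -0.666, -0.0, 0.0]
contact_force: [0.2, -0.8, 0.1]
gripper_width: 55.1
```

```bash
python3 st.py w15|grep -E 'red|\[4'; python3 -c "
from h import *
plan([488.5,-113.5,50],-83.6)"
```

```text
green 29 uv 127.0 43.0 med [612.   36.2  17.6] rect [612.   35.8] [4.6 3.7] 52.4
green 60 uv 98.0 274.0 med [434.1  62.3  23.7] rect [433.9  62.5] [5.1 5.9] 78.9
green 45 uv 186.0 284.0 med [433.  -11.4  24.7] rect [433. -11.] [6.5 4. ] 78.5
green 644 uv 140.0 309.0 med [405.5  27.   26.5] rect [405.4  26.9] [66.1  7.2] 88.7
red 376 uv 588.0 44.0 med [ 617.1 -231.4  121.7] rect [ 617.8 -231.7] [10.4  7.6] 31.7
red 670 uv 312.0 190.0 med [ 525.3 -106.8   27.3] rect [ 520.3 -108.4] [16.1 79.2] 6.4
red 1973 uv 246.0 322.0 med [492.1 -88.  189.4] rect [487.7 -87.6] [56.7  6.3] 6.0
red 1936 uv 381.0 320.0 med [ 497.8 -137.7  189.3] rect [ 493.5 -138.5] [56.7  5.3] 6.6
blue 65 uv 493.0 295.0 med [ 450.6 -273.    22.5] rect [ 450.4 -273. ] [4.1 7.3] 74.3
now [ 489.9 -113.1  163.1] yaw -83.59 -> shift [ 0.02  0.14 11.31] rot [0.01 0.   0.01]
```

View pics/w15.png

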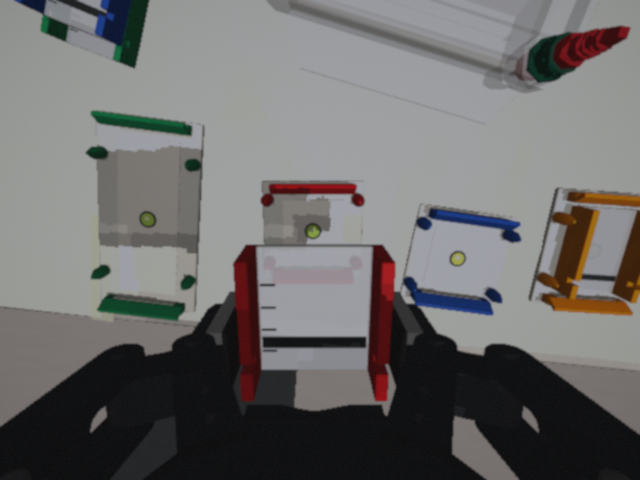

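```bash
cat >> h.py <<'E'
def discs(fn):
    z=np.load('pics/%s.npz'%fn);im,K,T=z['im'],z['K'],z['T']
    hsv=cv2.cvtColor(im,cv2.COLOR_BGR2HSV).astype(int);H,S,V=hsv[...,0],hsv[...,1],hsv[...,2]
    for c in comps((H>24)&(H<45)&(S>60)&(V>90),25):
        v,u=np.nonzero(c)
        if np.ptp(u)<30 and np.ptp(v)<30: print('disc',u.mean().round(1),v.mean().round(1),len(u),rays([[u.mean(),v.mean()]],K,T,8.)[0].round(1))
E
python3 -c "
from h import *
for f in ['w2','w10','w15']: print(f);discs(f)"
```

```text
w2
disc 490.9 157.0 91 [ 496.6 -353.7    8. ]
disc 264.9 165.9 89 [ 487.3 -111.6    8. ]
disc 135.9 171.2 86 [481.6  28.1   8. ]
disc 382.7 175.7 83 [ 477. -239.    8.]
w10
disc 42.1 225.5 123 [ 486.7 -110.5    8. ]
disc 187.5 242.5 37 [ 476.3 -239.8    8. ]
w15
disc 147.2 219.1 102 [481.4  27.5   8. ]
disc 313.1 232.3 99 [ 485.8 -112.8    8. ]
disc 457.3 258.3 130 [ 476.8 -239.6    8. ]
```

The tray is over the red frame (disc at (313,232), gate at row 188). The frame is at about (487.3, −112.5) and the tray at (490.6, −113), so I'll shift +0.3 cm along tool y and descend.

>>> move_arm --pt "-0.05 0.3 4 0 0 0 255" --pt "-0.05 0.3 8 0 0 0 255" --pt "-0.05 0.3 10.5 0 0 0 255" --pt "-0.05 0.3 11.3 0 0 0 255" --pt "-0.05 0.3 11.3 0 0 0 255" --pt "-0.05 0.3 11.3 0 0 0 255"

```text
clock: 20.15
position: [487.3, -113.3, 51.4]
ee_rot: [0.746, -0.666, 0.001, -0.001]
contact_force: [0.3, -0.0, -0.8]
gripper_width: 54.9
```

```bash
python3 st.py w16|grep -E 'red|\[4'; python3 -c "
from h import *
discs('w16')
plan([487.3,-112.5,8],-83.6)"
```

```text
green 1217 uv 49.0 104.0 med [559.3  11.5  27.6] rect [558.9  12.8] [43.8  6.1] 89.2
green 37 uv 103.0 108.0 med [559.4  -8.5  18.9] rect [559.2  -8.2] [4.  2.3] 21.6
green 696 uv 23.0 388.0 med [406.3  39.4  25.4] rect [406.4  39.2] [ 7.9 27.7] 2.6
red 1875 uv 311.0 212.0 med [ 525.3 -107.6   27.4] rect [ 520.2 -108.5] [16.8 79.1] 6.3
red 1835 uv 245.0 321.0 med [489.7 -88.   77.8] rect [485.1 -87.8] [56.5  6.1] 6.4
red 1887 uv 383.0 321.0 med [ 495.1 -137.9   77.7] rect [ 490.5 -138.6] [56.9  5.1] 6.4
blue 192 uv 593.0 372.0 med [ 450.4 -273.    22.2] rect [ 450.2 -273. ] [4.8 8.1] 67.6
disc 53.7 254.4 208 [481.6  27.9   8. ]
disc 534.3 314.0 265 [ 476.3 -240.3    8. ]
now [ 487.3 -113.3   51.5] yaw -83.6 -> shift [-0.08  0.    4.35] rot [-0.15 -0.01  0.  ]
```

View pics/w16.png

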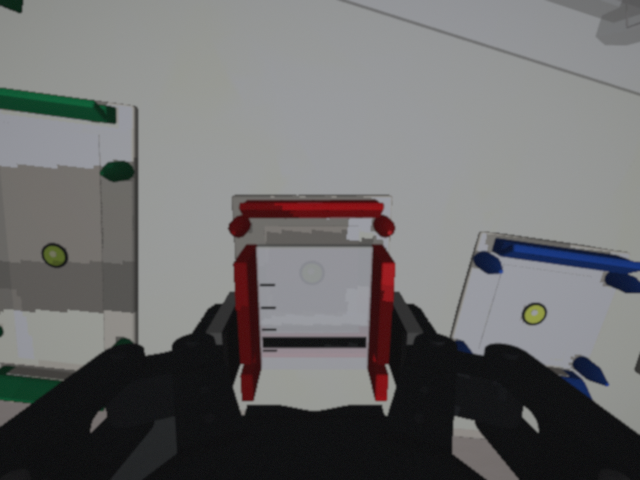

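>>> move_arm --pt "-0.1 0.05 1 0 0 0 255" --pt "-0.1 0.05 2 0 0 0 255" --pt "-0.1 0.05 3 0 0 0 255" --pt "-0.1 0.05 3.7 0 0 0 255" --pt "-0.1 0.05 4.1 0 0 0 255" --pt "-0.1 0.05 4.3 0 0 0 255" --pt "-0.1 0.05 4.3 0 0 0 255" --pt "-0.1 0.05 4.3 0 0 0 255"

```text
clock: 21.2
position: [485.8, -112.4, 7.5]
ee_rot: [0.745, -0.667, 0.0, -0.0]
contact_force: [0.8, 0.0, -2.1]
gripper_width: 54.9
```

```bash
python3 st.py w17|grep -E 'red|\[4'; python3 -c "
from h import *
s=arm.read_state();print(s['contact_force'],s['position'])"
```

```text
red 3154 uv 313.0 229.0 med [ 525.3 -107.6   27.6] rect [ 520.3 -108.5] [16.7 78.7] 6.5
red 3920 uv 315.0 354.0 med [ 490.6 -132.6   33.8] rect [ 486.6 -112.2] [56.6 57.1] 6.2
blue 46 uv 534.0 425.0 med [ 445.3 -214.7   19. ] rect [ 445.3 -214.9] [4.8 2. ] 53.8
[-0.06752698 -0.24352906 -0.61328678] [ 485.80463821 -112.42590873    7.48163303]
```

View pics/w17.png

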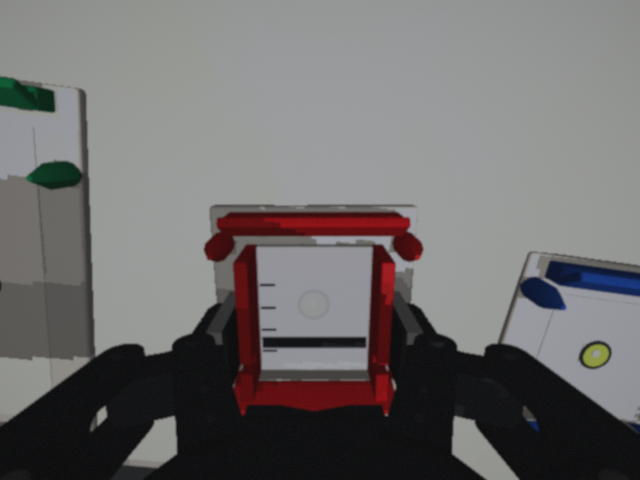

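The red tray is centred between its gates and pins, about half a millimetre above the bed. I'll lower 1 mm, release and rise, then go over the blue tray.

>>> move_arm --pt "0 0 0.1 0 0 0 255" --pt "0 0 0.1 0 0 0 255" --pt "0 0 0.1 0 0 0 85" --pt "0 0 0.1 0 0 0 70" --pt "0 0 0.1 0 0 0 60" --pt "0 0 0.1 0 0 0 55" --pt "0 0 0.1 0 0 0 55" --pt "0 0 -0.5 0 0 0 55" --pt "0 0 -2 0 0 0 55" --pt "0 0 -5 0 0 0 55" --pt "0 0 -10 0 0 0 55" --pt "0 0 -15 0 0 0 55" --pt "0 0 -16 0 0 0 55" --pt "0 0 -16 0 0 0 55"

```text
clock: 23.0
position: [485.6, -112.3, 167.9]
ee_rot: [0.745, -0.667, 0.0, -0.001]
contact_force: [-0.8, -0.3, -0.4]
gripper_width: 67.4
```

```bash
python3 st.py w18|grep -E 'red|\[4'; python3 -c "
from h import *
discs('w18')
plan([642.5,55.5,165],-104)"
```

```text
green 41 uv 101.0 268.0 med [434.   62.3  24.4] rect [434.   62.3] [5.3 3.5] 49.5
green 38 uv 189.0 278.0 med [432.9 -11.2  24.8] rect [432.5 -11.1] [5.  4.1] 11.8
green 632 uv 144.0 302.0 med [405.5  26.5  26.5] rect [405.5  27. ] [66.5  7.8] 89.0
red 349 uv 584.0 37.0 med [ 617.3 -231.2  121.4] rect [ 617.8 -231.7] [10.1  6.8] 33.0
red 603 uv 314.0 185.0 med [ 524.7 -107.    27.4] rect [ 519.9 -107.9] [15.4 78.7] 6.4
red 803 uv 312.0 252.0 med [489.3 -91.4  33.5] rect [ 481.6 -108.8] [65.8 64.5] 6.3
red 53 uv 357.0 257.0 med [ 466.6 -151.1   24.7] rect [ 466.2 -150.8] [4.5 6.7] 52.0
blue 57 uv 424.0 217.0 med [ 506.2 -201.1   23.7] rect [ 505.8 -200.9] [4.7 6.8] 83.5
blue 61 uv 493.0 289.0 med [ 450.1 -273.1   22.3] rect [ 450.2 -272.6] [4.  7.1] 68.5
disc 150.9 213.9 97 [481.1  27.3   8. ]
disc 457.0 252.4 126 [ 476.5 -239.4    8. ]
now [ 484.9 -112.3  166.6] yaw -83.64 -> shift [-14.93 -17.53   0.15] rot [7.000e-02 2.000e-02 2.036e+01]
```

View pics/w18.png

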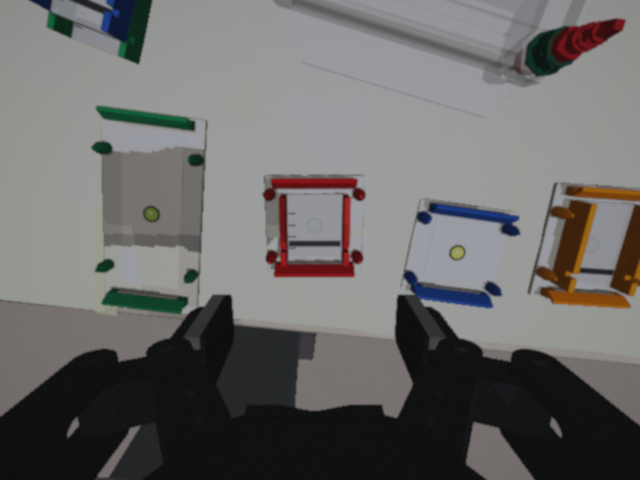

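The red tray lies square in its frame at (314,228), inside all four pins. I'm going over the blue tray.

>>> move_arm --pt "-4 -5 0 0 0 5 60" --pt "-8 -10 0 0 0 12 60" --pt "-12 -15 0 0 0 18 60" --pt "-15 -17.5 0 0 0 20.4 60" --pt "-15 -17.5 4 0 0 20.4 60" --pt "-15 -17.5 8 0 0 20.4 60" --pt "-15 -17.5 8.5 0 0 20.4 60" --pt "-15 -17.5 8.5 0 0 20.4 60" --pt "-15 -17.5 8.5 0 0 20.4 60"

```text
clock: 24.18
position: [644.0, 56.2, 84.0]
ee_rot: [-0.616, 0.788, -0.001, 0.001]
contact_force: [0.0, -0.5, 0.0]
gripper_width: 65.2
```

```bash
python3 st.py w19|grep -E 'green|blue|\[6'|grep -v 'med \[[78]'; python3 -c "
from h import *
plan([642.5,55.5,25.5],-104)"
```

```text
green 46 uv 270.0 217.0 med [677.2  73.3  25.7] rect [677.2  73.3] [4.1 3.1] 75.0
green 22 uv 353.0 319.0 med [602.9  41.2  25.5] rect [603.2  41.2] [1.5 5.4] 87.0
green 323 uv 373.0 377.0 med [562.   37.6  27.7] rect [561.9  37.6] [40.9  4. ] 88.6
blue 573 uv 267.0 265.0 med [658.1  77.7  50.7] rect [656.6  77.8] [ 4.3 39.7] 75.2
blue 601 uv 364.0 265.0 med [646.6  28.8  50.5] rect [643.7  29.1] [ 4.6 39.6] 75.4
blue 131 uv 268.0 318.0 med [628.1  85.4  50.7] rect [628.2  85.5] [ 3.4 11.6] 73.4
blue 170 uv 361.0 319.0 med [615.   37.   50.5] rect [614.5  37.1] [ 4.4 11.9] 78.8
[644.   56.2  84.2] 65.32003087363786 24.225
now [644.   56.2  84.2] yaw -104.01 -> shift [0.12 0.14 5.87] rot [-0.17  0.09 -0.01]
```

View pics/w19.png

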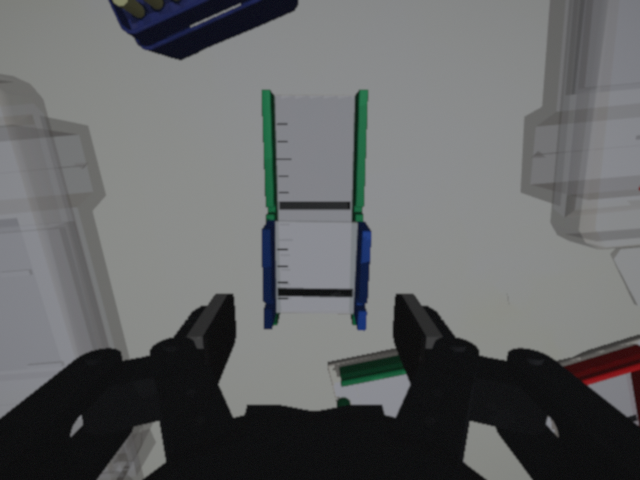

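The blue tray is alone on the near half of the green tray (rails at (267,270) and (364,270)), with its centre at (642.5, 55.5). I'm descending to grip it.

>>> move_arm --pt "0.1 0.15 3 0 0 -0.5 60" --pt "0.1 0.15 5 0 0 -0.5 60" --pt "0.1 0.15 5.8 0 0 -0.5 60" --pt "0.1 0.15 5.8 0 0 -0.5 60" --pt "0.1 0.15 5.8 0 0 -0.5 60" --pt "0.1 0.15 5.8 0 0 -0.5 75" --pt "0.1 0.15 5.8 0 0 -0.5 85" --pt "0.1 0.15 5.8 0 0 -0.5 120" --pt "0.1 0.15 5.8 0 0 -0.5 255" --pt "0.1 0.15 5.8 0 0 -0.5 255" --pt "0.1 0.15 5.8 0 0 -0.5 255"

```text
clock: 25.6
position: [642.0, 55.7, 25.4]
ee_rot: [-0.619, 0.785, -0.0, 0.001]
contact_force: [-1.0, 0.7, 5.6]
gripper_width: 55.3
```

```bash
python3 -c "
from h import *
shot('wrist','w20')
s=arm.read_state();print(s['position'],s['contact_force'],s['gripper_width'])"
```

```text
[641.94007463  55.70977175  25.4400226 ] [-1.7618339   0.27570166  5.92204646] 54.68603426110595
```

View pics/w20.png

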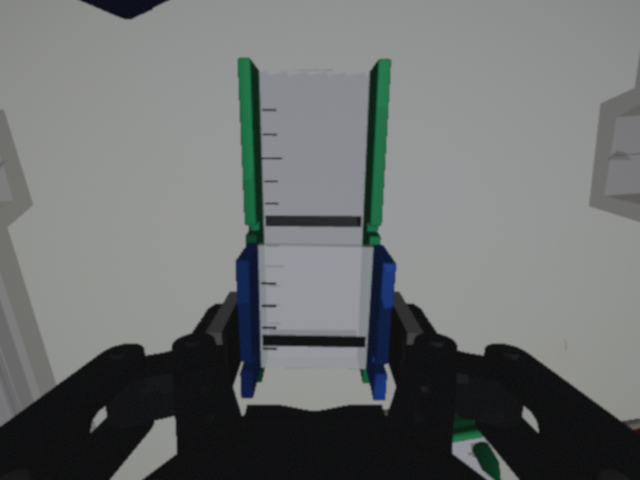

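The pads are on the blue walls at (245,330) and (385,330). Lifting now.

>>> move_arm --pt "0 0 -0.2 0 0 0 255" --pt "0 0 -0.6 0 0 0 255" --pt "0 0 -1.2 0 0 0 255" --pt "0 0 -2.5 0 0 0 255" --pt "0 0 -4.5 0 0 0 255" --pt "0 0 -7 0 0 0 255" --pt "0 0 -10 0 0 0 255" --pt "0 0 -13 0 0 0 255" --pt "0 0 -14 0 0 0 255" --pt "0 0 -14 0 0 0 255"

```text
clock: 26.9
position: [641.2, 55.6, 164.9]
ee_rot: [-0.619, 0.785, -0.0, 0.001]
contact_force: [-0.1, 1.0, -1.5]
gripper_width: 54.9
```

```bash
python3 st.py w21|grep -E 'green|\[6'; python3 -c "
from h import *
plan([477,-239,165],-92)"
```

```text
green 737 uv 281.0 169.0 med [697.3  67.7  25.6] rect [690.2  69.8] [  4.4 105.9] 76.2
green 706 uv 346.0 171.0 med [685.9  19.6  25.6] rect [678.   21.5] [  4.1 105.8] 75.9
blue 20 uv 199.0 8.0 med [804.5  90.8  51. ] rect [804.4  90.6] [6.4 1.2] 28.7
blue 21 uv 219.0 18.0 med [796.4  80.2  50.7] rect [796.2  80.1] [6.3 1.2] 28.1
blue 1326 uv 385.0 310.0 med [645.8  28.1 190. ] rect [642.8  28.4] [ 5.1 41.1] 75.9
blue 1260 uv 244.0 309.0 med [657.6  77.1 190.1] rect [655.9  77.5] [ 5.  39.8] 75.4
blue 342 uv 379.0 385.0 med [614.5  36.  190. ] rect [614.4  36. ] [ 4.7 12.8] 74.8
blue 288 uv 247.0 383.0 med [627.4  84.8 190.1] rect [627.   84.8] [ 4.4 11.9] 75.1
[640.6  55.5 163.7] 54.798721447843064 26.95
now [640.6  55.5 163.7] yaw -103.53 -> shift [32.46  9.02 -0.12] rot [  0.07   0.   -11.53]
```

View pics/w21.png

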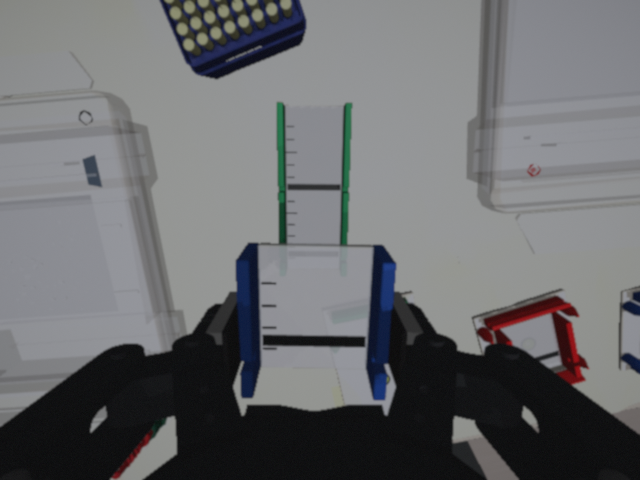

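The blue tray is lifted clean and the green tray is still in place. I'm carrying it to the blue frame.

>>> move_arm --pt "3 0.8 0 0 0 -1 255" --pt "7 2 0 0 0 -3 255" --pt "12 3.3 0 0 0 -5 255" --pt "17 4.7 0 0 0 -7 255" --pt "22 6.1 0 0 0 -9 255" --pt "27 7.5 0 0 0 -11 255" --pt "31 8.6 0 0 0 -11.5 255" --pt "32.5 9 0 0 0 -11.5 255" --pt "32.5 9 0 0 0 -11.5 255" --pt "32.5 9 0 0 0 -11.5 255" --pt "32.5 9 0 0 0 -11.5 255"

```text
clock: 28.32
position: [478.4, -238.5, 164.2]
ee_rot: [-0.695, 0.719, 0.0, -0.0]
contact_force: [0.6, -0.2, -0.9]
gripper_width: 54.5
```

```bash
python3 st.py w22|grep -E 'blue|\[4'; python3 -c "
from h import *
discs('w22')
plan([477,-239,50],-92)"
```

```text
green 66 uv 51.0 292.0 med [432.5 -12.2  23.6] rect [432.1 -12.2] [5.7 5.7] 87.7
green 399 uv 26.0 322.0 med [405.3  13.7  26.5] rect [405.3  14.5] [44.1  7.1] 88.7
blue 641 uv 315.0 189.0 med [ 515.2 -240.5   27.4] rect [ 510.  -240.3] [78.8 16.2] 88.7
blue 1776 uv 245.0 322.0 med [ 484.2 -213.9  189.3] rect [ 480.3 -213.4] [ 5.3 56.9] 86.8
blue 1803 uv 383.0 323.0 med [ 482.  -264.   189.2] rect [ 477.5 -264.2] [ 5.1 57.1] 87.1
disc 314.4 228.2 39 [ 477.5 -238.8    8. ]
disc 3.6 234.3 83 [481.   27.3   8. ]
now [ 478.3 -238.6  164.2] yaw -91.92 -> shift [ 0.05  0.13 11.42] rot [0.   0.   0.08]
```

View pics/w22.png

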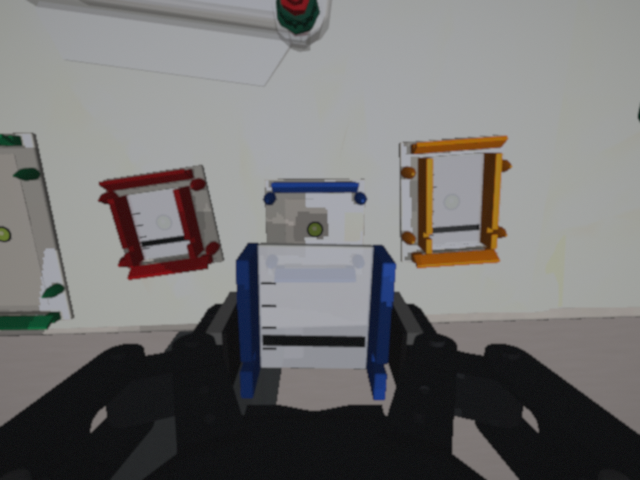

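The tray is over the blue frame (gate at (315,187), disc at (315,229)). The red and orange trays are still seated. The correction is +0.25 cm along tool y and −1.3°.

>>> move_arm --pt "0.05 0.25 4 0 0 -1.3 255" --pt "0.05 0.25 8 0 0 -1.3 255" --pt "0.05 0.25 10.5 0 0 -1.3 255" --pt "0.05 0.25 11.3 0 0 -1.3 255" --pt "0.05 0.25 11.3 0 0 -1.3 255" --pt "0.05 0.25 11.3 0 0 -1.3 255"

```text
clock: 29.12
position: [476.3, -240.0, 52.5]
ee_rot: [-0.703, 0.711, -0.001, 0.001]
contact_force: [0.4, 0.0, -0.1]
gripper_width: 54.8
```

```bash
python3 st.py w23|grep -E 'blue|\[4'
```

```text
blue 1828 uv 313.0 211.0 med [ 515.4 -240.2   27.5] rect [ 510.1 -240.2] [78.8 16.9] 88.1
blue 1739 uv 245.0 319.0 med [ 482.3 -215.2   77.7] rect [ 477.7 -214.9] [ 5.2 56.4] 88.2
blue 1804 uv 383.0 322.0 med [ 480.7 -265.4   77.6] rect [ 476.2 -265.6] [ 5.  56.1] 88.2
```

View pics/w23.png

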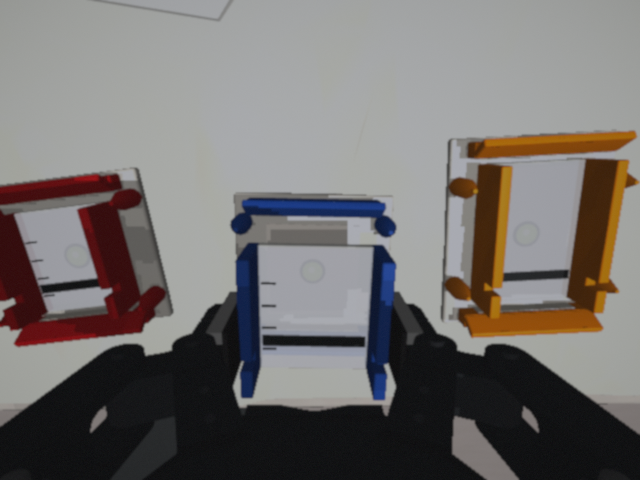

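>>> move_arm --pt "-0.1 0.05 1 0 0 0 255" --pt "-0.1 0.05 2 0 0 0 255" --pt "-0.1 0.05 3 0 0 0 255" --pt "-0.1 0.05 3.7 0 0 0 255" --pt "-0.1 0.05 4.1 0 0 0 255" --pt "-0.1 0.05 4.35 0 0 0 255" --pt "-0.1 0.05 4.35 0 0 0 255" --pt "-0.1 0.05 4.35 0 0 0 255"

```text
clock: 30.18
position: [475.3, -239.1, 8.4]
ee_rot: [-0.703, 0.711, -0.001, 0.0]
contact_force: [-0.7, -0.4, 4.2]
gripper_width: 54.7
```

```bash
python3 st.py w24|grep -E 'blue|\[4'; python3 -c "
from h import *
s=arm.read_state();print(s['contact_force'],s['position'])"
```

```text
blue 3138 uv 316.0 228.0 med [ 515.6 -240.2   27.5] rect [ 510.2 -240.3] [78.9 16.6] 88.1
blue 3697 uv 314.0 356.0 med [ 479.8 -261.8   33.6] rect [ 475.7 -239.5] [56.2 56.7] 88.3
[-0.95316179  0.73354784  4.32253721] [ 475.26079443 -239.10943447    8.41257201]
```

View pics/w24.png

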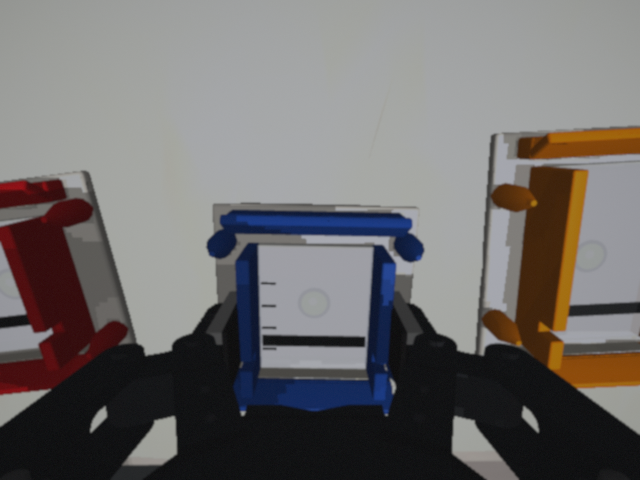

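The blue tray is seated with 4 N of contact, centred in its frame, wall tops at 33 mm. I'll release and rise.

>>> move_arm --pt "0 0 0 0 0 0 85" --pt "0 0 0 0 0 0 70" --pt "0 0 0 0 0 0 60" --pt "0 0 0 0 0 0 55" --pt "0 0 0 0 0 0 55" --pt "0 0 -0.5 0 0 0 55" --pt "0 0 -2 0 0 0 55" --pt "0 0 -5 0 0 0 55" --pt "0 0 -10 0 0 0 55" --pt "0 0 -15 0 0 0 55" --pt "0 0 -16 0 0 0 55" --pt "0 0 -16 0 0 0 55"

```text
clock: 31.72
position: [474.8, -238.8, 169.0]
ee_rot: [-0.703, 0.712, -0.001, 0.001]
contact_force: [-0.1, -0.6, -0.7]
gripper_width: 67.3
```

```bash
python3 st.py w25|grep -E 'blue|\[4'; python3 -c "
from h import *
discs('w25')
plan([671,48.5,90],-104)"
```

```text
green 61 uv 51.0 281.0 med [432.4 -12.1  22.8] rect [432.5 -12.6] [6.8 4.1] 29.3
green 379 uv 25.0 311.0 med [405.3  13.2  26.5] rect [405.5  14.9] [43.8  6.8] 87.3
blue 563 uv 319.0 184.0 med [ 515.2 -242.5   27.5] rect [ 513.9 -243.9] [73.2 14.8] 79.5
blue 65 uv 270.0 193.0 med [ 506.  -204.    24.7] rect [ 505.8 -203.8] [6.6 6.5] 89.6
blue 735 uv 312.0 251.0 med [ 478.2 -216.5   33.5] rect [ 470.8 -240.2] [61.4 66.3] 88.2
blue 53 uv 356.0 257.0 med [ 450.9 -274.3   24.3] rect [ 450.6 -274.1] [5.2 6.3] 70.4
disc 4.6 223.1 100 [481.  28.   8.]
now [ 474.1 -238.6  167.5] yaw -90.74 -> shift [-28.95 -19.33   7.76] rot [ 0.04  0.03 13.26]
```

View pics/w25.png

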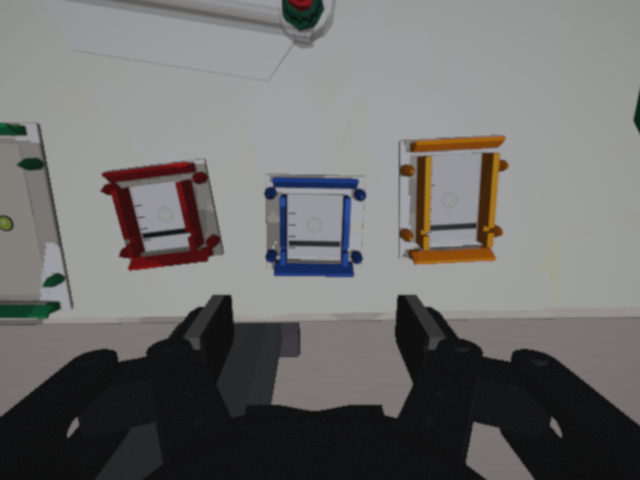

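All three trays sit square in their frames. The last one is the long green tray.

>>> move_arm --pt "-6 -4 0 0 0 3 60" --pt "-12 -8 0 0 0 6 60" --pt "-18 -12 0 0 0 9 60" --pt "-24 -16 0 0 0 12 60" --pt "-29 -19.3 0 0 0 13.3 60" --pt "-29 -19.3 3 0 0 13.3 60" --pt "-29 -19.3 6 0 0 13.3 60" --pt "-29 -19.3 6 0 0 13.3 60" --pt "-29 -19.3 6 0 0 13.3 60"

```text
clock: 32.9
position: [671.5, 48.2, 107.9]
ee_rot: [-0.616, 0.788, -0.0, -0.0]
contact_force: [-0.2, -0.1, 0.5]
gripper_width: 65.8
```

```bash
python3 st.py w26|grep -E 'green|\[6'; python3 -c "
from h import *
plan([671,48.5,0.5],-104)"
```

```text
green 632 uv 272.0 193.0 med [715.9  63.7  25.7] rect [712.6  64.4] [ 4.4 60.2] 76.0
green 651 uv 352.0 193.0 med [703.2  15.3  25.6] rect [700.5  15.8] [ 4.2 60. ] 76.0
green 333 uv 349.0 296.0 med [636.3  32.   25.5] rect [636.2  31.8] [ 3.9 43.7] 75.9
green 167 uv 276.0 311.0 med [637.1  83.   25.5] rect [637.3  83. ] [ 4.1 21.7] 76.6
green 75 uv 277.0 337.0 med [618.2  88.   25.6] rect [617.1  87.9] [ 4.2 11.5] 78.8
green 73 uv 349.0 336.0 med [606.1  39.4  25.4] rect [605.7  39.4] [ 3.5 11.7] 77.6
green 354 uv 373.0 388.0 med [562.1  31.5  27.6] rect [561.9  31.4] [53.4  4.4] 89.1
red 17 uv 547.0 423.0 med [650.6 -12.1 169.7] rect [650.8 -11.7] [6.5 0.8] 15.4
blue 19 uv 110.0 16.0 med [817.2 111.3  56.9] rect [817.4 111.4] [6.1 1.1] 9.5
blue 30 uv 182.0 30.0 med [805.2  81.7  51. ] rect [805.6  82. ] [6.3 1.2] 38.4
blue 38 uv 224.0 34.0 med [798.8  62.6  50.7] rect [798.6  62.2] [6.7 1.8] 25.7
[671.9  48.2 108.8] 65.60250362086187 32.95
now [671.9  48.2 108.8] yaw -104.03 -> shift [-0.    0.11 10.83] rot [-0.08  0.01 -0.03]
```

View pics/w26.png

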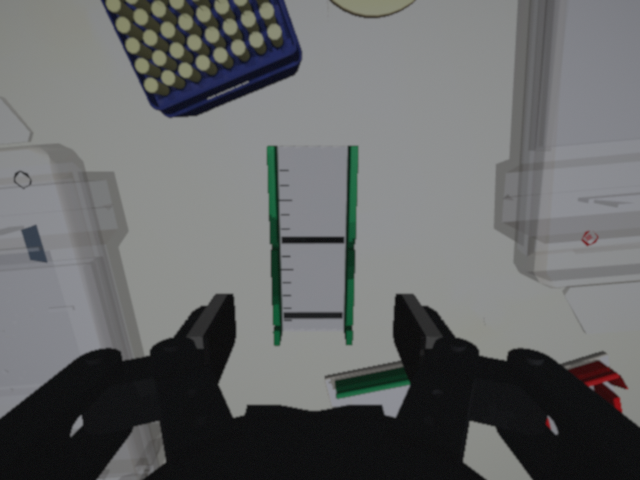

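The long tray is clear on the bench (rails at columns 272–278 and 350, rows 148–343), with its centre at (670.7, 49.0). I'm descending to grip at mid-length.

>>> move_arm --pt "-0.05 0.15 4 0 0 0 60" --pt "-0.05 0.15 8 0 0 0 60" --pt "-0.05 0.15 10 0 0 0 60" --pt "-0.05 0.15 10.7 0 0 0 60" --pt "-0.05 0.15 10.7 0 0 0 60" --pt "-0.05 0.15 10.7 0 0 0 60" --pt "-0.05 0.15 10.7 0 0 0 75" --pt "-0.05 0.15 10.7 0 0 0 85" --pt "-0.05 0.15 10.7 0 0 0 120" --pt "-0.05 0.15 10.7 0 0 0 255" --pt "-0.05 0.15 10.7 0 0 0 255" --pt "-0.05 0.15 10.7 0 0 0 255"

```text
clock: 34.45
position: [670.6, 49.7, 1.8]
ee_rot: [-0.616, 0.788, -0.0, 0.001]
contact_force: [-1.3, 0.2, 5.1]
gripper_width: 55.2
```

```bash
python3 -c "
from h import *
shot('wrist','w27')
s=arm.read_state();print(s['position'],s['contact_force'],s['gripper_width'])"
```

```text
[670.61501455  49.74475123   1.84347646] [-1.06763286  0.65510693  5.77691802] 54.92155593349679
```

View pics/w27.png

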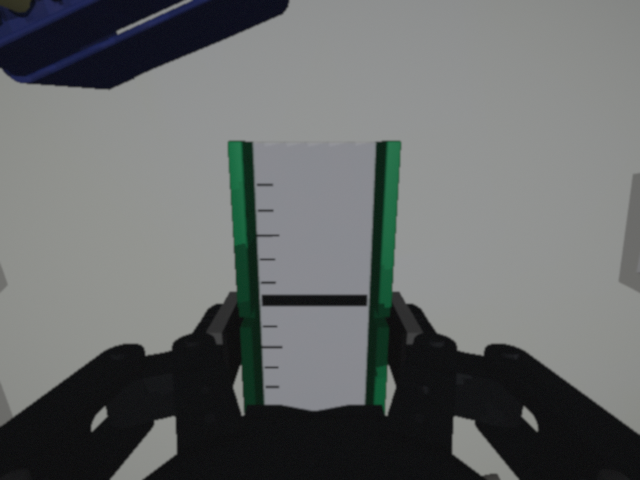

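Both pads are on the green walls at mid-length. I'll lift and carry it to the green frame.

>>> move_arm --pt "0 0 -0.2 0 0 0 255" --pt "0 0 -0.6 0 0 0 255" --pt "0 0 -1.2 0 0 0 255" --pt "0 0 -2.5 0 0 0 255" --pt "0 0 -4.5 0 0 0 255" --pt "0 0 -7 0 0 0 255" --pt "0 0 -10 0 0 0 255" --pt "0 0 -12.5 0 0 0 255" --pt "0 0 -13 0 0 0 255" --pt "0 0 -13 0 0 0 255"

```text
clock: 35.75
position: [669.7, 49.6, 130.8]
ee_rot: [-0.615, 0.788, 0.0, 0.0]
contact_force: [-0.1, 0.2, -1.8]
gripper_width: 55.1
```

```bash
python3 st.py w28|grep -E 'green|\[6'; python3 -c "
from h import *
plan([482,25.5,130],-90.9)"
```

```text
green 2187 uv 240.0 222.0 med [717.1  63.2 154.6] rect [712.4  64.6] [ 5.  60.1] 75.7
green 2256 uv 388.0 224.0 med [703.6  14.8 154.5] rect [700.   15.5] [ 5.1 60.4] 76.5
green 120 uv 246.0 340.0 med [673.4  74.4 154.6] rect [672.9  74.4] [ 3.2 10.7] 74.5
green 597 uv 380.0 376.0 med [644.5  29.2 154.5] rect [648.1  28.3] [ 4.7 35. ] 75.0
green 198 uv 247.0 375.0 med [659.   78.4 154.7] rect [658.1  78.5] [ 3.4 21.2] 75.6
blue 20 uv 169.0 12.0 med [821.7  92.9  50.7] rect [821.9  93. ] [6. 1.] 42.9
blue 33 uv 207.0 16.0 med [814.9  73.5  51.1] rect [815.1  73.5] [6.9 1.6] 32.1
blue 25 uv 192.0 24.0 med [813.1  82.5  51.1] rect [813.6  82.6] [6.  1.1] 32.0
blue 24 uv 199.0 41.0 med [804.3  81.6  50.6] rect [805.1  81.8] [6.9 1.2] 31.8
[669.3  49.5 129.9] 54.676707332220225 35.8
now [669.3  49.5 129.9] yaw -104.03 -> shift [ 6.87 17.59  0.02] rot [ 1.000e-01 -1.000e-02 -1.313e+01]
```

View pics/w28.png

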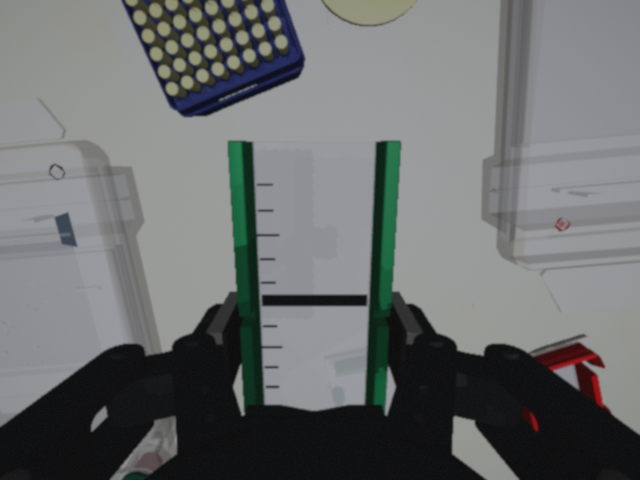

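>>> move_arm --pt "0.8 2 0 0 0 -1 255" --pt "2 5 0 0 0 -4 255" --pt "3.4 8.5 0 0 0 -7 255" --pt "4.8 12 0 0 0 -10 255" --pt "6 15.5 0 0 0 -12.5 255" --pt "6.7 17.2 0 0 0 -13.1 255" --pt "6.9 17.6 0 0 0 -13.1 255" --pt "6.9 17.6 0 0 0 -13.1 255" --pt "6.9 17.6 0 0 0 -13.1 255" --pt "6.9 17.6 0 0 0 -13.1 255"

```text
clock: 37.05
position: [483.1, 25.3, 130.6]
ee_rot: [-0.701, 0.713, 0.0, -0.0]
contact_force: [0.7, 0.3, -0.1]
gripper_width: 54.8
```

```bash
python3 st.py w29|grep -E 'green|\[4'; python3 -c "
from h import *
discs('w29')
plan([482,25.5,50],-90.9)"
```

```text
green 791 uv 312.0 132.0 med [559.5  25.3  27.4] rect [559.2  25.4] [66.2  5. ] 89.1
green 2212 uv 240.0 223.0 med [526.1  49.6 154.4] rect [521.   49.7] [ 4.9 60.6] 88.8
green 2269 uv 388.0 225.0 med [523.8  -0.7 154.4] rect [520.1  -0.8] [ 4.9 60.8] 89.3
green 533 uv 247.0 364.0 med [470.5  50.7 154.4] rect [469.   50.8] [ 3.6 33.3] 89.1
green 787 uv 381.0 373.0 med [ 4.648e+02 -1.000e-01  1.543e+02] rect [ 4.663e+02 -2.000e-01] [ 5.1 37.1] 89.4
red 193 uv 106.0 304.0 med [435.  185.5  19.1] rect [435.3 185.9] [11.8 13.1] 51.8
red 179 uv 92.0 322.0 med [420.2 199.   19.1] rect [419.7 199.2] [11.9 14.1] 76.9
red 177 uv 79.0 339.0 med [405.2 212.5  19.1] rect [405.2 212.3] [11.4 13. ] 33.7
[483.   25.3 130.6] 54.80490091726522 37.1
now [483.   25.3 130.6] yaw -90.93 -> shift [-0.02  0.1   8.06] rot [ 0.01 -0.01 -0.03]
```

View pics/w29.png

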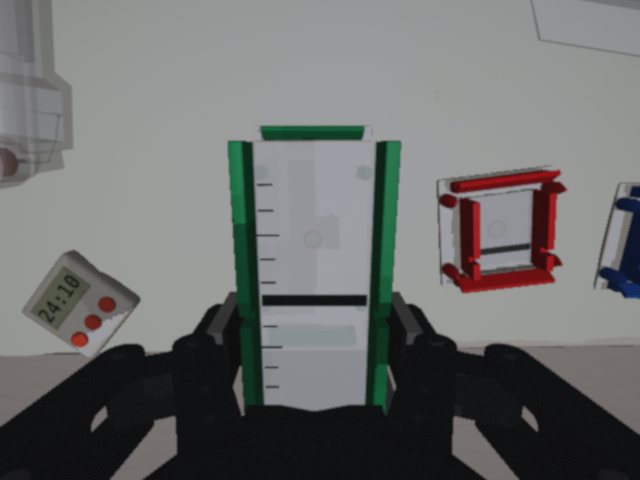

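The long tray is over the green frame (far gate at (312,132), disc visible through the floor at (313,239)). The timer at (80,305) is well clear. I'll correct slightly and descend.

>>> move_arm --pt "-0.15 0.1 3 0 0 0 255" --pt "-0.15 0.1 6 0 0 0 255" --pt "-0.15 0.1 8 0 0 0 255" --pt "-0.15 0.1 8 0 0 0 255" --pt "-0.15 0.1 8 0 0 0 255" --pt "-0.15 0.1 8 0 0 0 255"

```text
clock: 37.85
position: [482.4, 27.0, 51.8]
ee_rot: [-0.701, 0.713, -0.0, 0.001]
contact_force: [1.2, 0.1, -0.2]
gripper_width: 54.9
```

```bash
python3 st.py w30|grep -E 'green|\[4'; python3 -c "
from h import *
plan([482,25.5,8],-90.9)"
```

```text
green 1884 uv 314.0 125.0 med [559.5  25.6  27.5] rect [559.1  25.2] [66.4  6.3] 89.1
green 2299 uv 388.0 224.0 med [523.4   1.   75.7] rect [519.3   0.7] [ 5.2 61.4] 89.2
green 2221 uv 240.0 223.0 med [525.3  51.3  75.8] rect [520.3  51.4] [ 5.1 60.4] 89.1
green 485 uv 247.0 365.0 med [469.4  52.4  75.7] rect [467.9  52.4] [ 3.7 33.9] 87.7
green 707 uv 380.0 371.0 med [465.2   1.8  75.5] rect [467.1   1.5] [ 4.6 34.2] 87.4
red 2026 uv 557.0 302.0 med [452.3 -92.6  27.5] rect [ 480.9 -106.2] [70.4 66.7] 5.7
red 64 uv 530.0 266.0 med [488.7 -84.3  20.5] rect [487.5 -84.3] [12.6  1.6] 8.1
red 38 uv 521.0 291.0 med [470.4 -86.5  10.6] rect [470.9 -86.4] [13.   1.1] 8.0
red 385 uv 31.0 363.0 med [435.1 185.3  19.1] rect [434.9 185.9] [12.6 13.4] 61.5
red 364 uv 13.0 386.0 med [420.3 198.6  19.1] rect [419.9 199.1] [12.  13.4] 55.2
red 120 uv 3.0 409.0 med [404.9 208.4  18.9] rect [404.4 208.6] [ 5.3 12. ] 72.8
[482.3  27.   51.8] 54.65749319817812 37.9
now [482.3  27.   51.8] yaw -90.91 -> shift [0.15 0.03 4.38] rot [-0.12  0.04 -0.01]
```

View pics/w30.png

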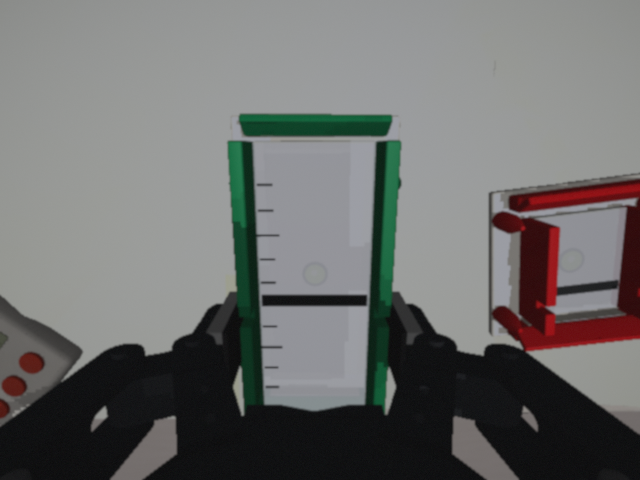

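Aligned to within 0.5 mm. I'm lowering the last 4 cm.

>>> move_arm --pt "0 0 1 0 0 0 255" --pt "0 0 2 0 0 0 255" --pt "0 0 3 0 0 0 255" --pt "0 0 3.6 0 0 0 255" --pt "0 0 4 0 0 0 255" --pt "0 0 4.2 0 0 0 255" --pt "0 0 4.2 0 0 0 255" --pt "0 0 4.2 0 0 0 255"

```text
clock: 38.9
position: [482.0, 26.8, 9.8]
ee_rot: [-0.702, 0.713, -0.0, 0.0]
contact_force: [-1.0, -0.8, 6.1]
gripper_width: 54.9
```

```bash
python3 st.py w31|grep -E 'green|\[4'; python3 -c "
from h import *
s=arm.read_state();print(s['contact_force'],s['position'])"
```

```text
green 3597 uv 315.0 116.0 med [559.5  25.   27.5] rect [559.   25.1] [66.9  6.5] 89.0
green 2293 uv 239.0 222.0 med [525.2  51.2  33.7] rect [519.9  51.2] [ 5.3 61.2] 89.0
green 2350 uv 388.0 223.0 med [523.4   0.7  33.6] rect [5.191e+02 3.000e-01] [ 5.5 61.1] 89.2
green 278 uv 215.0 191.0 med [533.3  61.3  25.2] rect [532.8  61.9] [6.7 6.4] 17.1
green 134 uv 419.0 191.0 med [532.4 -11.2  26.4] rect [532.3 -11.1] [4.5 4.9] 60.9
green 515 uv 247.0 364.0 med [469.3  52.1  33.7] rect [468.1  52.4] [ 3.8 32.8] 88.6
green 750 uv 381.0 373.0 med [464.2   1.4  33.6] rect [465.    1.4] [38.1  5.2] 0.4
red 2153 uv 599.0 327.0 med [487.  -86.3  33.3] rect [478.5 -82.9] [68.  22.6] 13.4
[482.   26.8   9.8] 54.486799280653386 38.95
[-2.06077702 -0.90453118  5.88995614] [481.99366537  26.76354272   9.75493556]
```

View pics/w31.png

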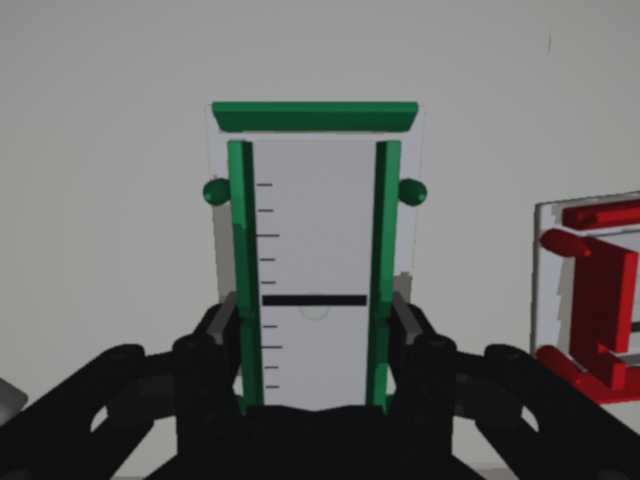

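The green tray is on the bed (6 N of contact, wall tops at 33 mm), centred between the pins at (216,191) and (412,191). I'll release, rise and back off for a final look.

>>> move_arm --pt "0 0 0 0 0 0 85" --pt "0 0 0 0 0 0 70" --pt "0 0 0 0 0 0 60" --pt "0 0 0 0 0 0 55" --pt "0 0 0 0 0 0 55" --pt "0 0 -0.5 0 0 0 55" --pt "0 0 -2 0 0 0 55" --pt "0 0 -5 0 0 0 55" --pt "0 0 -10 0 0 0 55" --pt "5 1 -15 0 0 0 55" --pt "10 2.5 -20 0 0 0 55" --pt "15 4 -25 0 0 0 55" --pt "17 4 -25 0 0 0 55" --pt "17 4 -25 0 0 0 55" --pt "17 4 -25 0 0 0 55"

```text
clock: 40.83
position: [438.3, -142.4, 258.4]
ee_rot: [-0.701, 0.713, 0.0, -0.0]
contact_force: [0.3, 0.1, -0.0]
gripper_width: 67.1
```

```bash
cat > fin.py <<'E'
from h import *
shot('wrist','w32');shot('top','t9');shot('scene','s9')
for f in ['w32','t9']:
    z=np.load('pics/%s.npz'%f);im,d,K,T=z['im'],z['d'],z['K'],z['T'];P=cloud(d,K,T)
    for n,m in masks(im).items():
        q=P[m&(d>0)&(abs(P[...,0]-485)<100)&(abs(P[...,2]-33)<3)&(P[...,2]>31.5)&(P[...,1]<80)]
        if len(q)>10:
            r=cv2.minAreaRect(q[:,:2].astype(np.float32));print(f,n,len(q),np.round(r[0],1),np.round(r[1],1),round(r[2],1),'z',q[:,2].mean().round(1),q[:,2].std().round(2))
s=arm.read_state();print(s['clock'],s['position'].round(1),s['contact_force'].round(1),s['gripper_width'])
a=cv2.imread('pics/t9.png');cv2.imwrite('pics/t9c.png',cv2.resize(a[170:335,130:490],None,fx=2.2,fy=2.2,interpolation=cv2.INTER_CUBIC))
for n in ['timer','black_comb']: 
    z=np.load('pics/t9.npz');P=cloud(z['d'],z['K'],z['T'])
    for e in arm.tip_of(n,'top')[:1]: print(n,np.round(e['uv'],1))
E
python3 fin.py
```

```text
w32 green 1153 [483.   26.2] [ 56.5 133.9] 89.1 z 33.8 0.82
w32 red 474 [ 486.7 -112.3] [54.1 55. ] 6.2 z 33.7 0.79
w32 blue 441 [ 476.  -239.2] [56.2 54.6] 88.9 z 33.4 0.8
w32 orange 704 [ 497.9 -352.9] [72.9 56.7] 2.4 z 33.2 0.83
t9 green 35 [500.7  26.3] [52.6 91. ] 88.8 z 33.3 1.09
t9 red 52 [ 492.  -111.5] [65.5 55. ] 7.8 z 33.2 1.23
t9 blue 33 [ 476.6 -239.5] [44.9 55.6] 0.1 z 33.3 1.12
t9 orange 53 [ 489.9 -353.4] [83.2 55.9] 3.1 z 33.4 1.07
40.975 [ 438.6 -141.8  258. ] [ 0.3 -1.  -0.5] 66.92793218778652
timer [217.5 307.4]
black_comb [153.7 307.8]
```

View pics/w32.png

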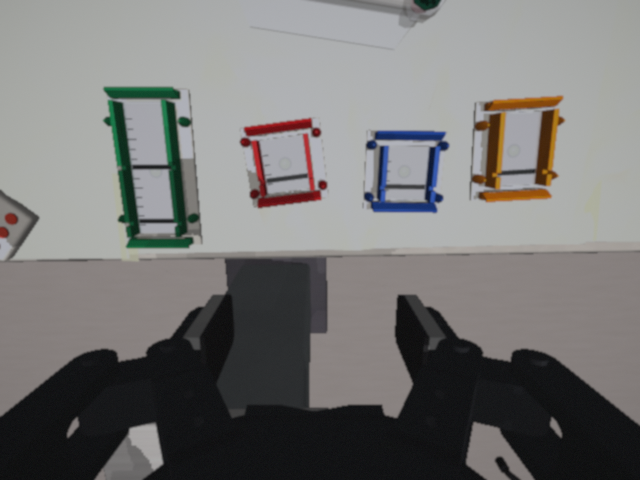

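View pics/t9c.png

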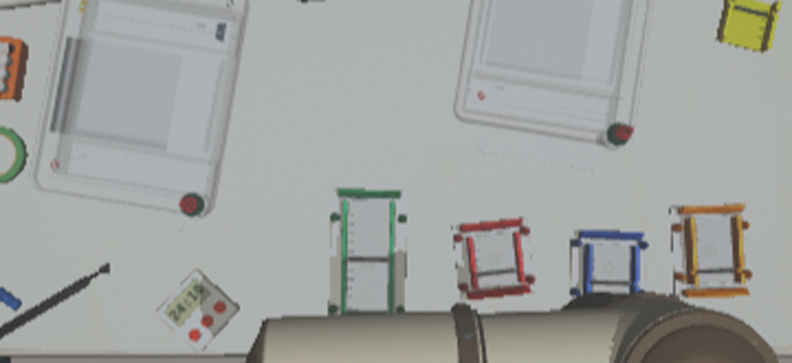

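All four trays lie inside their own frames, each within about 1 mm of the measured frame centre, with wall tops near 33 mm. The timer and comb have not moved. The arm is clear at 258 mm, so I'm handing in.

```bash
python3 -c "
from h import *
print(arm.job_done())"
```

```text
the job is handed in; nothing more can be done
None
```

The gel bench is ready: I took the stack apart from the top down, in the order orange, red, blue, then long green. Each tray was lowered into the frame of its own colour, released on the bed or within about a millimetre of it, and the job was handed in at about 41 s. The hand-in reports no verdict, so these results rest on my own measurements.

- **Fit:** in the last wrist picture each tray is centred within about 1 mm of its measured frame centre and aligned to within about 1°.
- **Seating:** the wall tops read 33.2–33.8 mm against 33 mm expected, so every tray is flat on the bed. The measurement runs about 0.5 mm high.
- **Bystanders:** the timer and comb showed within about 2 pixels (roughly 5 mm) of their starting positions in the top view. The yellow look-alike was not touched.
- **Checks that disagreed:** early on, the networks took the timer for the red frame and also offered it, with a lower score, as the orange tray. They also took the yellow look-alike for the blue tray. I rejected these against the pictures. In the last top view the arm hid parts of the frames, so its tray centres were up to about 18 mm off and I relied on the wrist view instead.

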